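# Lay the setting master out for gauging

## Robot

A 6-joint arm with a two-finger parallel gripper is mounted at the origin on the work surface. World frame = base frame: x ahead of the robot, y to its left, z up, the work surface at z = 0. Lengths are in mm, angles in rad, forces in N, time in s.
With the tool pointing down it reaches from about 375 to 975 mm from the base axis. Payload 3.8 kg.
Tool frame: the origin (TCP) lies at the very end of the fingers, on their centre line; the grasp point (between the pads) lies 19 mm behind it (r.grip_point_offset is the distance from the TCP to the grasp point, in mm); z points along the fingers, y is the line along which they close (so a half turn about z gives the same grasp; the last joint's range is limited). The gripper opens to 88 mm and grips with 3 to 60 N. Pads are 18 mm wide; open, the fingers measure 123 mm over their backs; the gripper's body (75 mm by 187 mm) begins 45 mm behind the grasp point.
Start: joints at [-1.161, 0.264, 1.604, -0, 1.274, -0.037], TCP at [291.649, -608.735, 238.706] pointing down, gripper open.
Joint ranges: [-2.63, 2.63], [-0.94, 2.18], [0.31, 2.57], [-1.31, 4.45], [0, 2.66], [-2.55, 2.55]. Speed limits (rad/s): [2.57, 2.57, 3.14, 3.14, 3.14, 3.14].

## Interface

Orientations are given as a 3x3 rotation matrix whose columns are the frame's x, y, z axes.
In Python, from bench import r, imaging, job gives the robot as it stands.
- The arm moves only by the tool step_arm, never from a script. Its argument "motion" is a list of rows, each a list of 2 entries, a list of its own where there are three numbers: the shift along the tool's x, y, z in cm, then the turn, a rotation vector about the tool's x, y, z in rad. A call has 1 to 12 rows; each row shifts and turns the commanded pose from where the row before left it, along the tool's axes as they then stand; what a row does not reach is not made up. A row lasts 1/10 s, in which the tool goes at most 50 mm and 8.59 degrees, less where a joint would pass 70% of its speed; a pose out of reach is approached as far as the arm can. A call with a gripper value outside its range is refused whole. "gripper" is the finger opening in cm, from 0 to 8.81, set as the call begins (left out, the last holds). The fingers move at their own pace and stop on an object; "newtons" is the grip in N (left out, the last holds). Time passes only in rows, so rows that do not move let the fingers close. It gives the time, the measured TCP pose, the force, the opening and the grip force at its end, in the units of the state.
- r.state(): the state, without advancing time (a new reading comes with each control period).
- imaging.snapshot(name): name is "side" or "top"; returns (picture, depth): 400x640x3 uint8, red, green, blue; 400x640 float32, mm along the optical axis (not along the pixel's ray), 0 where there is no reading.
- imaging.camera_params(name): a dict with "fx", "fy", "cx", "cy" (pixels), "distortion" ([k1, k2, p1, p2, k3] as OpenCV has them; the pictures are not rectified), "rvec" (rotation vector, rad) and "tvec" (3), from world to camera coordinates, as OpenCV has them. Camera axes: x right, y down, z forward; pixel columns grow to the right and rows downward; lengths in mm; the calibration is good to about 2 mm. A picture is of the moment at which its call begins. camera_params takes no time and is no camera call.
- job.finish_job(): hands the job in; it is judged then, once.
The state is a dict: "time": time; "q": joint angles; "qd": joint speeds; "joint_torque": joint torques, N m; "eef_pos": TCP position; "ee_rot": TCP orientation; "force": force on the tool from outside, world axes, zero at the start; "moment": the same for the moment, N m; "grip_width": finger opening in mm; "grasp_force": force on a finger pad.
Only numpy, scipy, OpenCV 4.12 (cv2) and the standard library are available. Lean on these libraries where they do the work, as an engineer would, in place of code of your own. Each camera call takes 0.05 s, during which the arm holds its last target. There are 200 camera calls.

## Task

Flip the cap of the tallest tube in the rack right back on its hinge, draw out the steel setting master by its knob and stand it upright on the round pad of the gauging base, and let go of it there. Then take it again by its thick body and lay it down in the two vees, centred on them (knob to either end), and press the tube's cap fully shut. Do not drop the master on the bench, leave the other two caps shut, and leave everything else on the bench where it is.

Things in the scene. Friction and masses are not known exactly. Their poses are not given: they have to be found in the camera images.
- rack: low aluminium tray, 90 x 270 x 40 mm, fixed, that holds three upright grey flip-cap tubes in a row along its y axis, 90 mm apart. Origin: centre of the underside. Its x axis points away from the robot (within about 0.2 rad); its position, its side (left or right of the robot) and the tubes' order vary. Its base is 12 mm thick, its lips rise to 40 mm
- tall: the tallest tube (52 mm outside, 44 mm bore, rim 127 mm above its underside, floor of the bore 5 mm up), fixed in the rack. Origin: centre of its underside, 12 mm above the bench. Axes as the rack. In it stands the master, its knob 28 mm above the rim inside the cap. Caps: black domes, 56 mm across, 41 high, hinged at the rim on +x. Other tubes: alike, 27 and 52 mm shorter, empty
- tall_hinge (a point): hinge axis of the tallest tube's cap, at the rim height, 31 mm along +x from the tube's axis; the hinge axis is along the tube's y
- tall_tab (a point): grip point on the thumb tab of the tallest tube's cap: a flat tab 20 mm wide (y), 8 mm thick, standing 27 mm out from the dome's front at its top. The point is at mid-thickness, 11 mm from the tab's end. Shut, it lies 75 mm on the robot's side of the hinge and 37 mm above it. It turns with the cap
- tall_cap (a joint): opening angle of the tallest tube's cap in rad: 0 shut, 2.2 flipped right back away from the robot. A stiff hinge: it stays where it is left. It starts shut or a little ajar
- medium_cap (a joint): opening angle of the middle-height tube's cap in rad, 0 shut
- short_cap (a joint): opening angle of the shortest tube's cap in rad, 0 shut
- master: the setting master, loose, about 0.3 kg: a plain steel cylinder 34 mm in diameter and 120 mm long with a knob 22 mm in diameter and 30 mm long on its top end (150 mm in all). Origin: centre of its lower face; z runs along it towards the knob
- master_mid (a point): middle of the master's thick body, on its axis, 60 mm above its lower face
- base: dark steel gauging base, 150 (x) x 200 (y) x 20 mm, fixed, on the other side of the bench from the rack; yaw within about 0.2 rad. It carries a round steel pad and a pair of vees. Origin: centre of its underside
- pad (a point): centre of the top of the round steel pad on the gauging base: 70 mm in diameter, its top 30 mm above the bench, 55 mm to the -y side of the base's middle
- vees (a point): where the middle of the master's body lies once laid in the vees: midway between the two vees, on the master's axis, 65 mm above the bench, 55 mm to the +y side of the base's middle. The vees' axis is the base's x. Each vee is 10 mm thick and 58 mm wide; they stand 40 mm apart, centre to centre; their tops are about 4 mm below the master's axis
- caliper: bystander: dial caliper lying behind, 200 mm long, 22 mm high. Origin: on its underside
- micrometer: bystander: outside micrometer with a grey bow lying flat behind, 130 mm long, 20 mm high. Origin: on its underside
- screwdriver: bystander: screwdriver lying in the middle of the bench, 180 mm long, about 30 mm high. Origin: on its underside
- sleeve: bystander: plain steel ring lying flat on the robot's side of the gauging base, 54 mm outside, 22 mm high. Origin: on its underside
- oiler: bystander: white plastic oil bottle standing behind, 52 mm diameter, 110 mm high. Origin: on its underside
- flange: bystander: steel turned flange lying flat near the robot, 80 mm diameter, 30 mm high. Origin: on its underside
Things that resemble listed ones, but are neither listed nor needed, are in the scene too. Several things have the shape of the base; the one meant has the colours described above.

How it is judged:
By the outcome, as a careful person would: the job done as asked, in the order asked, and still so for the second after the job is handed in, with the robot touching nothing.
It also fails if it takes over 72 s, if anything falls off the work surface, if the arm or the gripper's body presses on something with over 40 N, if the wrist force passes 120 N, or if a joint passes its speed limit or range.

## Working session

There is one attempt and no reset: what is moved stays moved. The work goes in short steps, Python scripts to look and compute and a tool call to move; the robot and the scene stay as the last step left them, time stands still between calls to the robot, and variables do not carry over. Pictures are saved under pics/ and viewed, at most 10 in all, crops included, and the job is handed in when it is done.

Besides the shell and the picture viewer there is one more tool, called as a command line: name --argument value ..., lists and objects as JSON in quotes. step_arm: Moves the arm, as the interface text tells. Its arguments: {"type":"object","properties":{"motion":{"type":"array"},"gripper":{"type":"number"},"newtons":{"type":"number"}},"required":["motion"]}

```bash
mkdir -p pics; ls
python3 - <<'E'
from bench import r, imaging, job
import cv2,numpy as np
for n in("side","top"):
    p,d=imaging.snapshot(n); cv2.imwrite(f"pics/{n}0.png",p[:,:,::-1]); np.save(f"pics/{n}0.npy",d); np.save(f"pics/{n}0c.npy",p)
    print(n,imaging.camera_params(n),(d==0).mean())
s=r.state();print(s,r.grip_point_offset)
E
```

```text
pics
side {'fx': 405.304342124834, 'fy': 405.304342124834, 'cx': 320.2504511358375, 'cy': 194.6695815673429, 'distortion': array([-0.03954766,  0.        ,  0.        ,  0.        ,  0.        ]), 'rvec': array([ 0.97350152, -2.55098929,  0.95315827]), 'tvec': array([341.82001165, 326.39706303, 913.8926617 ])} 0.0039921875
top {'fx': 372.0105305048194, 'fy': 372.0105305048194, 'cx': 320.0441793087283, 'cy': 204.50642456985074, 'distortion': array([-0.05771484,  0.        ,  0.        ,  0.        ,  0.        ]), 'rvec': array([ 2.17504306, -2.20639593,  0.10967068]), 'tvec': array([ -36.32012117,  486.58299625, 1283.65557582])} 0.0040625
{'time': 0.1, 'q': array([-1.16090178e+00,  2.64691503e-01,  1.60522334e+00, -9.07052931e-06,
        1.27370492e+00, -3.69137235e-02]), 'qd': array([-0.00199638, -0.00116426, -0.00438512, -0.00146047,  0.00151009,
       -0.00186746]), 'joint_torque': array([ 3.60426147e-04, -5.03618181e+01, -3.58070827e+01,  7.30560254e-02,
        2.33363151e-02, -5.32468619e-05]), 'eef_pos': array([ 291.39293002, -608.15571021,  237.5108987 ]), 'ee_rot': array([[ 9.01829681e-01,  4.32090918e-01, -8.15783321e-04],
       [ 4.32091683e-01, -9.01827774e-01,  1.85573295e-03],
       [ 6.61492970e-05, -2.02604824e-03, -9.99997945e-01]]), 'force': array([-0.11436037,  0.30829331, -0.222869  ]), 'moment': array([0.06013206, 0.01762751, 0.00842343]), 'grasp_force': 0.0, 'grip_width': 88.26965790836726} 18.700000000000003
```

View pics/top0.png

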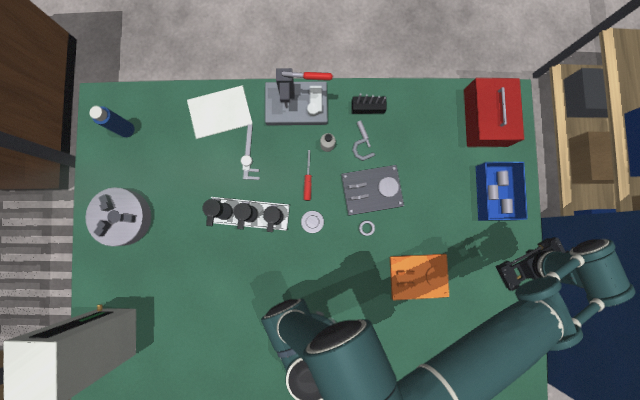

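View pics/side0.png

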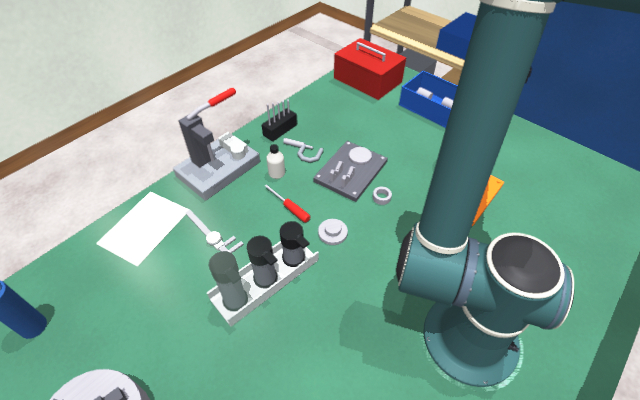

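Top view: rack with three black caps at (212,210), (243,212), (272,215). Dark-grey base with round pad at (373,190). The orange plate at (419,277) is a decoy. Sleeve (366,228), flange (312,222), screwdriver (307,180). In the side view the tallest tube is the leftmost, at (228,280), with the middle one at (262,262) and the shortest at (292,245).

Next I'll measure from both views.

```bash
cat > h.py <<'E'
import cv2,numpy as np
from bench import r, imaging, job
from scipy.spatial.transform import Rotation as R
P={n:imaging.camera_params(n) for n in("side","top")}
def KD(n):
    p=P[n];return np.array([[p['fx'],0,p['cx']],[0,p['fy'],p['cy']],[0,0,1]]),p['distortion']
def cloud(n,d):
    K,D=KD(n);v,u=np.mgrid[0:400,0:640]
    xy=cv2.undistortPoints(np.stack([u,v],-1).reshape(-1,1,2).astype(float),K,D).reshape(400,640,2)
    c=np.dstack([xy*d[...,None],d]);M=cv2.Rodrigues(P[n]['rvec'])[0]
    return (c-P[n]['tvec'])@M
def ray(n,uv,z):
    "pixel rays onto plane z"
    K,D=KD(n);M=cv2.Rodrigues(P[n]['rvec'])[0]
    xy=cv2.undistortPoints(np.asarray(uv,float).reshape(-1,1,2),K,D).reshape(-1,2)
    w=np.c_[xy,np.ones(len(xy))]@M;o=-P[n]['tvec']@M
    return o+w*((z-o[2])/w[:,2])[:,None]
def proj(n,X): K,D=KD(n);return cv2.projectPoints(np.asarray(X,float).reshape(-1,1,3),P[n]['rvec'],P[n]['tvec'],K,D)[0].reshape(-1,2)
def two(uvs):
    "triangulate {cam:uv}"
    A=np.zeros((3,3));b=np.zeros(3)
    for n,uv in uvs.items():
        a=ray(n,[uv],0)[0];o=ray(n,[uv],500)[0];d=(a-o)/np.linalg.norm(a-o);Q=np.eye(3)-np.outer(d,d);A+=Q;b+=Q@a
    return np.linalg.solve(A,b)
E
python3 - <<'E'
from h import *
C={};I={}
for n in P:
    C[n]=cloud(n,np.load(f"pics/{n}0.npy"));I[n]=np.load(f"pics/{n}0c.npy")
    c=C[n];g=(I[n][...,1].astype(int)>I[n][...,0]+30)
    w=g&(c[...,0]>350)&(c[...,0]<900)&(abs(c[...,1])<500)
    print(n,'bench z',np.percentile(c[w][:,2],[5,50,95]))
for n,uv in [('top',(373,190)),('top',(389,187)),('top',(247,229)),('top',(212,209)),('top',(243,211)),('top',(272,215)),('side',(361,156)),('side',(223,262)),('side',(260,247)),('side',(291,233))]:
    print(n,uv,C[n][uv[1],uv[0]].round(1))
# base region
b=C['top'][190,373]
for n in P:
    c=C[n];m=(np.linalg.norm(c[...,:2]-b[:2],axis=-1)<160)&(c[...,2]<100)
    for lo,hi in((14,25),(25,37),(37,80)):
        k=(m&(c[...,2]>lo)&(c[...,2]<hi)).astype(np.uint8)
        N,L,S,_=cv2.connectedComponentsWithStats(k)
        for i in range(1,N):
            if S[i,4]>20:
                q=c[L==i];mr=cv2.minAreaRect(q[:,:2].astype(np.float32));print(n,lo,hi,S[i,4],q.mean(0).round(1),'z',np.percentile(q[:,2],[10,50,90]).round(1),'rect',np.round(mr[0],1),np.round(mr[1],1),round(mr[2],1))
sel=[cv2.resize(I['top'][165:240,190:300],None,fx=5,fy=5,interpolation=2),cv2.resize(I['side'][200:330,190:330],None,fx=2.88,fy=2.885,interpolation=2)]
h=min(x.shape[0] for x in sel);im=np.hstack([x[:h] for x in sel]);im=cv2.resize(im,(798,int(im.shape[0]*798/im.shape[1])));cv2.imwrite('pics/crop1.png',im[:,:,::-1])
E
```

```text
side bench z [-1.25066484  1.7832637  14.374627  ]
top bench z [-3.62947053  0.89877687  5.96240357]
top (373, 190) [ 534.2 -230.1   24.8]
top (389, 187) [ 543.8 -286.4   28.1]
top (247, 229) [404.2 215.4   2. ]
top (212, 209) [463.8 291.  182.2]
top (243, 211) [458.3 201.4 153.2]
top (272, 215) [445.8 113.1 129.2]
side (361, 156) [ 536.7 -278.3   30.6]
side (223, 262) [465.3 294.5 181. ]
side (260, 247) [450.1 208.4 155.6]
side (291, 233) [440.5 122.9 128.4]
side 14 25 1744 [ 526.6 -214.    21.4] z [19.  21.6 23.8] rect [ 534.9 -228.5] [151.7 206.4] 8.8
side 14 25 64 [ 658.  -198.2   16.2] z [14.6 16.3 17.9] rect [ 657.7 -195.9] [73.6 31.7] 76.9
side 14 25 139 [ 400.6 -202.    21.1] z [15.9 22.  24. ] rect [ 401.4 -204.1] [53.3 48.4] 78.6
side 25 37 307 [ 542.  -280.    31.5] z [28.4 31.7 33.9] rect [ 542.4 -281.3] [68.9 73.7] 30.8
side 25 37 36 [ 541.9 -164.5   30.5] z [26.4 29.7 35.5] rect [ 542.9 -168. ] [ 9.5 56.2] 2.5
side 25 37 36 [ 502.7 -173.2   31.5] z [25.8 32.5 35.8] rect [ 502.3 -176.8] [ 7.9 60.5] 2.3
side 37 80 101 [ 544.4 -167.    50.6] z [40.7 50.9 60.9] rect [ 546.7 -169.7] [13.2 60.1] 10.0
side 37 80 97 [ 505.2 -173.7   50.9] z [41.2 51.3 59.9] rect [ 506.7 -176.3] [11.6 61.7] 8.9
top 14 25 33 [ 658.6 -214.    16.5] z [14.5 16.2 18.6] rect [ 657.8 -213.7] [12.4 48.3] 22.5
top 14 25 1773 [ 535.5 -222.1   20.6] z [17.5 20.7 23.6] rect [ 537.4 -228.7] [150.7 197.8] 8.9
top 14 25 83 [ 402.5 -206.    21.3] z [18.5 21.6 24. ] rect [ 401.4 -204.4] [46. 49.] 90.0
top 25 37 319 [ 545.  -281.5   30.7] z [27.4 30.8 34. ] rect [ 543.9 -281.3] [69.6 72.6] 74.6
top 37 80 54 [ 547.6 -171.9   52.6] z [41.8 53.9 60.8] rect [ 548.2 -171.2] [10.3 55.1] 8.5
top 37 80 52 [ 508.2 -176.4   53.1] z [41.4 54.1 61.7] rect [ 508.8 -177.1] [10.4 54. ] 8.6
```

View pics/crop1.png

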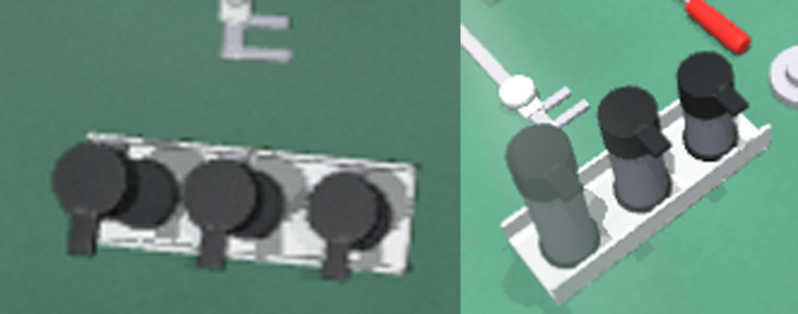

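Run:
```python
from h import *
for n in P:
    c=cloud(n,np.load(f"pics/{n}0.npy"))
    roi=(c[...,0]>350)&(c[...,0]<560)&(c[...,1]>20)&(c[...,1]<380)
    for lo,hi,nm in((170,195,'tall'),(143,169,'med'),(117,142,'short'),(30,50,'lip')):
        k=(roi&(c[...,2]>lo)&(c[...,2]<hi)).astype(np.uint8)
        N,L,S,_=cv2.connectedComponentsWithStats(k)
        for i in range(1,N):
            if S[i,4]>25:
                q=c[L==i];mr=cv2.minAreaRect(q[:,:2].astype(np.float32));print(n,nm,S[i,4],q.mean(0).round(1),'z',np.percentile(q[:,2],[10,50,90]).round(1),'rect',np.round(mr[0],1),np.round(mr[1],1),round(mr[2],1),'xmin',q[q[:,0].argsort()[:3]].mean(0).round(1))
    # tall tab: points around
    k=roi&(c[...,2]>140)&(c[...,1]>255)&(c[...,1]<330)&(c[...,0]<440)
    print(n,'tab',c[k][c[k][:,0].argsort()][::3].round(0).tolist())
```

```text
side tall 671 [457.  298.8 181.1] z [179.2 181.5 183.2] rect [454.6 302.5] [54.9 80.6] 64.1 xmin [411.7 296.2 182.1]
side med 566 [446.1 209.5 153.7] z [151.6 154.  155.8] rect [444.3 212.7] [55.3 81. ] 61.8 xmin [400.4 207.8 154.8]
side med 96 [451.6 317.  155.6] z [145.7 155.6 165.8] rect [456.4 318. ] [41.4  9.7] 26.1 xmin [440.2 306.5 149.2]
side short 502 [436.4 120.4 128.6] z [126.1 129.1 131. ] rect [434.3 123.4] [54.6 82.1] 63.0 xmin [390.9 118.9 127.2]
side short 98 [441.8 226.9 129. ] z [119.6 128.2 139.4] rect [444.4 226.7] [41.8 10.2] 31.0 xmin [429.  213.2 119.2]
side short 89 [449.2 311.2 126.7] z [119.1 126.1 135.6] rect [452.3 310.1] [45.9 13.8] 46.0 xmin [440.3 300.4 122.1]
side lip 39 [489.9 132.   37.7] z [31.7 38.1 42.4] rect [490.2 131.7] [26.9  4.9] 82.4 xmin [487.2 121.5  36.4]
side lip 90 [431.4 130.1  39.9] z [31.5 39.7 47.9] rect [434.9 128.4] [51.  23.2] 44.4 xmin [419.9 117.4  42.3]
side lip 390 [413.1 215.7  38. ] z [32.  39.  42.3] rect [413.3 211. ] [271.1   7.6] 83.4 xmin [396.4  86.5  39.9]
side lip 54 [501.4 230.6  37.7] z [32.6 38.5 42.4] rect [501.
[... 1955 characters left out ...]
.7 183.7  40. ] z [36.2 40.2 43.7] rect [498.9 184.3] [235.7   4.3] 83.5 xmin [484.2  71.   40.4]
top lip 29 [412.  180.9  40.2] z [36.9 40.4 43.1] rect [412.  181.1] [76.3  3.7] 83.5 xmin [407.3 144.5  41.9]
top tab [[415.0, 291.0, 180.0], [415.0, 300.0, 180.0], [415.0, 304.0, 178.0], [418.0, 300.0, 183.0], [418.0, 297.0, 180.0], [421.0, 297.0, 182.0], [421.0, 293.0, 174.0], [424.0, 299.0, 185.0], [424.0, 292.0, 179.0], [424.0, 310.0, 179.0], [427.0, 309.0, 184.0], [427.0, 301.0, 179.0], [430.0, 294.0, 180.0], [430.0, 303.0, 181.0], [433.0, 291.0, 182.0], [433.0, 289.0, 178.0], [433.0, 306.0, 182.0], [436.0, 297.0, 182.0], [436.0, 306.0, 183.0], [439.0, 300.0, 184.0], [439.0, 289.0, 178.0]]
```

Run:
```python
from h import *
print([a for a in dir(r) if a[0]!='_'],[a for a in dir(imaging) if a[0]!='_'])
yaw=-0.1138;A=np.array([[np.cos(yaw),np.sin(yaw)],[-np.sin(yaw),np.cos(yaw)]])
for n in P:
    c=cloud(n,np.load(f"pics/{n}0.npy"))
    roi=(c[...,0]>350)&(c[...,0]<560)&(c[...,1]>20)&(c[...,1]<380)
    for lo,hi,nm in((172,195,'tall'),(146,169,'med'),(121,142,'short'),(34,46,'lip')):
        k=(roi&(c[...,2]>lo)&(c[...,2]<hi)).astype(np.uint8)
        N,L,S,_=cv2.connectedComponentsWithStats(k)
        i=1+S[1:,4].argmax();q=c[L==i][:,:2]@A.T if nm!='lip' else c[k>0][:,:2]@A.T
        w=q[:,1];mid=np.percentile(w,[.7,99.3]).mean();
        x=np.percentile(q[:,0],[.5,99.5])
        X=x[1]-28 ;print(n,nm,'x',x.round(1),'y',np.percentile(w,[.7,99.3]).round(1),'axis world',(A.T@[X,mid]).round(1), 'from tab', (A.T@[x[0]+55,mid]).round(1))
```

```text
['MotionError', 'grip_point_offset', 'state'] ['camera_params', 'snapshot']
side tall x [375.5 457. ] y [321.4 374.8] axis world [465.8 297.1] from tab [467.3 297. ]
side med x [374.4 456.7] y [231.1 284.5] axis world [455.2 207.4] from tab [455.9 207.4]
side short x [374.7 456.3] y [141.1 194.2] axis world [444.6 117.9] from tab [446.  117.8]
side lip x [383.3 475. ] y [125.5 391.3] axis world [473.4 205.9] from tab [464.8 206.9]
top tall x [377.8 458.6] y [318.9 373.1] axis world [467.1 294.9] from tab [469.3 294.6]
top med x [378.2 457.7] y [228.6 280.9] axis world [455.8 204.3] from tab [459.3 203.9]
top short x [378.2 458.7] y [137.6 191.8] axis world [446.6 114.7] from tab [449.1 114.5]
top lip x [386.7 476.9] y [120.8 384.3] axis world [474.7 200. ] from tab [467.6 200.8]
```

```bash
cat >> h.py <<'E'
RY=-0.1138; RX=np.array([np.cos(RY),np.sin(RY),0]); RYV=np.array([-np.sin(RY),np.cos(RY),0]); Z=np.array([0,0,1.])
AX=np.array([467.3,296,0]); HG=AX+31*RX+139*Z
def rot(x,z): return np.c_[x,np.cross(z,x),z]
DOWN=rot(-RX,-Z)
def down(yaw): return rot(np.array([np.cos(yaw),np.sin(yaw),0]),-Z)
def tab(th): return HG+np.cos(th)*(-75*RX+37*Z)+np.sin(th)*(37*RX+75*Z)
def rows(wps,start=None):
    "wps: list of (pos,R,n) ; prints rows in tool axes, cm and rad"
    s=r.state();p,Q=(s['eef_pos'],s['ee_rot']) if start is None else start
    out=[]
    for P1,R1,n in wps:
        for i in range(n):
            k=n-i;rv=R.from_matrix(Q.T@R1).as_rotvec()/k
            d=Q.T@(np.asarray(P1)-p)/k
            d=np.round(d/10,2);rv=np.round(rv,3);out.append([d.tolist(),rv.tolist()])
            p=p+Q@d*10;Q=Q@R.from_rotvec(rv).as_matrix()
    for k in range(0,len(out),12):print(str(out[k:k+12]).replace(' ','').replace('0.0,','0,').replace('0.0]','0]'))
    return p,Q
def st():
    s=r.state();print('t',round(s['time'],2),'p',s['eef_pos'].round(1),'F',s['force'].round(1),'w',round(s['grip_width'],1),round(s['grasp_force'],1),'q',s['q'].round(2));return s
E
python3 - <<'E'
from h import *
T=tab(0);print(T)
rows([((480,-250,300),down(1.74),12),((480,200,300),DOWN,12),((T[0],T[1],240),DOWN,4)])
E
```

```text
[423.58460234 300.99639942 176.        ]
[[[2.71,-2.01,-0.52],[-0,-0,-0.108]],[[2.91,-1.71,-0.52],[-0,-0,-0.108]],[[3.08,-1.39,-0.52],[-0,-0,-0.108]],[[3.21,-1.05,-0.52],[-0,-0,-0.108]],[[3.3,-0.7,-0.51],[-0,-0,-0.108]],[[3.36,-0.33,-0.52],[-0,-0,-0.108]],[[3.37,0.03,-0.51],[-0,-0,-0.108]],[[3.35,0.39,-0.52],[-0,-0,-0.107]],[[3.29,0.75,-0.51],[-0,-0,-0.108]],[[3.19,1.1,-0.52],[-0,-0.001,-0.107]],[[3.05,1.43,-0.52],[-0,-0,-0.108]],[[2.88,1.75,-0.51],[-0.001,-0.001,-0.107]]]
[[[3.7,0.63,-0],[0,0,-0.107]],[[3.61,1.02,-0],[0,0,-0.107]],[[3.48,1.4,-0],[0,0,-0.107]],[[3.31,1.76,-0],[0,0,-0.107]],[[3.1,2.11,-0],[0,0,-0.107]],[[2.86,2.43,-0],[0,0,-0.108]],[[2.58,2.72,-0],[0,0,-0.107]],[[2.27,2.98,-0],[0,0,-0.108]],[[1.94,3.21,-0],[0,0,-0.107]],[[1.59,3.4,-0],[0,0,-0.108]],[[1.21,3.55,-0],[0,0,-0.107]],[[0.82,3.65,-0],[0,0,-0.108]]]
[[[1.69,2.35,1.5],[0,0,0]],[[1.69,2.35,1.5],[0,0,0]],[[1.69,2.35,1.5],[0,0,0]],[[1.68,2.35,1.49],[0,0,0]]]
```

Candidates for the tallest tube's cap are (212,210) at z=181, (243,212) at z=154 and (272,215) at z=129. The crop confirms the first is the tallest. For the base, the dark-grey plate at (373,190) is the one meant, and the orange plate at (419,277) is the decoy. I'll move over the tab.

step_arm --motion '[[[2.71, -2.01, -0.52], [0, 0, -0.108]], [[2.91, -1.71, -0.52], [0, 0, -0.108]], [[3.08, -1.39, -0.52], [0, 0, -0.108]], [[3.21, -1.05, -0.52], [0, 0, -0.108]], [[3.3, -0.7, -0.51], [0, 0, -0.108]], [[3.36, -0.33, -0.52], [0, 0, -0.108]], [[3.37, 0.03, -0.51], [0, 0, -0.108]], [[3.35, 0.39, -0.52], [0, 0, -0.107]], [[3.29, 0.75, -0.51], [0, 0, -0.108]], [[3.19, 1.1, -0.52], [0, 0, -0.107]], [[3.05, 1.43, -0.52], [0, 0, -0.108]], [[2.88, 1.75, -0.51], [0, 0, -0.107]]]' --gripper 4.5 --newtons 30

```text
time: 1.3
eef_pos: [480.4, -249.0, 300.5]
ee_rot: [[-0.172, 0.985, -0.001], [0.985, 0.172, 0.0], [0.0, -0.001, -1.0]]
force: [1.0, 0.2, -1.0]
grip_width: 45.2
grasp_force: 0.0
```

step_arm --motion '[[[3.7, 0.63, 0], [0, 0, -0.107]], [[3.61, 1.02, 0], [0, 0, -0.107]], [[3.48, 1.4, 0], [0, 0, -0.107]], [[3.31, 1.76, 0], [0, 0, -0.107]], [[3.1, 2.11, 0], [0, 0, -0.107]], [[2.86, 2.43, 0], [0, 0, -0.108]], [[2.58, 2.72, 0], [0, 0, -0.107]], [[2.27, 2.98, 0], [0, 0, -0.108]], [[1.94, 3.21, 0], [0, 0, -0.107]], [[1.59, 3.4, 0], [0, 0, -0.108]], [[1.21, 3.55, 0], [0, 0, -0.107]], [[0.82, 3.65, 0], [0, 0, -0.108]]]'

```text
time: 2.5
eef_pos: [479.6, 200.9, 300.3]
ee_rot: [[-0.994, 0.109, -0.001], [0.109, 0.994, -0.0], [0.001, -0.0, -1.0]]
force: [0.5, 0.4, -0.2]
grip_width: 44.9
grasp_force: 0.0
```

step_arm --motion '[[[1.69, 2.35, 1.5], [0, 0, 0]], [[1.69, 2.35, 1.5], [0, 0, 0]], [[1.69, 2.35, 1.5], [0, 0, 0]], [[1.68, 2.35, 1.49], [0, 0, 0]], [[0, 0, 0], [0, 0, 0]], [[0, 0, 0], [0, 0, 0]]]'

```text
time: 3.1
eef_pos: [423.2, 300.5, 240.1]
ee_rot: [[-0.994, 0.112, -0.001], [0.112, 0.994, -0.001], [0.001, -0.001, -1.0]]
force: [-0.4, 0.4, -0.1]
grip_width: 44.9
grasp_force: 0.0
```

Run:
```python
from h import *
s=st();print((DOWN.T@s['ee_rot']).round(3).tolist())
T=tab(0);T[2]-=8
rows([(T,DOWN,4)])
```

```text
t 3.1 p [423.2 300.5 240.1] F [-0.4  0.4 -0.1] w 44.9 0.0 q [ 0.57 -0.03  1.93 -0.    1.25 -0.89]
[[1.0, 0.002, 0.001], [-0.002, 1.0, -0.001], [-0.001, 0.001, 1.0]]
[[[-0.01,0.02,1.8],[-0,-0,0]],[[-0.01,0.02,1.8],[-0,-0,0.001]],[[-0.01,0.01,1.81],[-0.001,-0,0]],[[-0.01,0.01,1.8],[-0,-0.001,0.001]]]
```

step_arm --motion '[[[0, 0.02, 1.8], [0, 0, 0]], [[0, 0.02, 1.8], [0, 0, 0]], [[0, 0.01, 1.8], [0, 0, 0]], [[0, 0.01, 1.9], [0, 0, 0]], [[0, 0, 0], [0, 0, 0]]]'

```text
time: 3.6
eef_pos: [423.2, 299.1, 165.8]
ee_rot: [[-0.993, 0.115, -0.003], [0.115, 0.993, -0.003], [0.003, -0.003, -1.0]]
force: [0.6, -0.9, 0.4]
grip_width: 45.0
grasp_force: 0.0
```

step_arm --motion '[[[0, 0, 0], [0, 0, 0]], [[0, 0, 0], [0, 0, 0]], [[0, 0, 0], [0, 0, 0]], [[0, 0, 0], [0, 0, 0]], [[0, 0, 0], [0, 0, 0]]]' --gripper 1.2 --newtons 30

```text
time: 4.1
eef_pos: [424.6, 301.6, 168.8]
ee_rot: [[-0.994, 0.113, 0.002], [0.113, 0.994, 0.001], [-0.002, 0.001, -1.0]]
force: [0.7, 1.3, 1.8]
grip_width: 19.5
grasp_force: 30.0
```

Run:
```python
from h import *
s=st()
off=np.array(s['eef_pos'])-tab(0);print(off)
w=[]
for i in range(1,25):
    th=2.2*i/24; w.append((tab(th)+off,s['ee_rot'],1))
rows(w)
```

```text
t 4.1 p [424.6 301.6 168.8] F [0.7 1.3 1.8] w 19.5 30.0 q [ 0.57  0.03  2.01  0.    1.1  -0.89]
[ 0.97210555  0.64777936 -7.247472  ]
[[[-0.37,0,-0.67],[0,0,0]],[[-0.43,0,-0.63],[0,0,0]],[[-0.49,0,-0.6],[0,0,0]],[[-0.54,0,-0.54],[0,0,0]],[[-0.59,0,-0.49],[0,0,0]],[[-0.63,0,-0.44],[0,0,0]],[[-0.66,0,-0.38],[0,0,0]],[[-0.7,0.01,-0.31],[0,0,0]],[[-0.73,-0,-0.25],[0,0,0]],[[-0.74,-0,-0.18],[0,0,0]],[[-0.76,-0,-0.12],[0,0,0]],[[-0.76,-0,-0.04],[0,0,0]]]
[[[-0.77,-0,0.03],[0,0,0]],[[-0.76,-0,0.09],[0,0,0]],[[-0.75,-0,0.17],[0,0,0]],[[-0.73,-0.01,0.23],[0,0,0]],[[-0.7,0,0.3],[0,0,0]],[[-0.68,0,0.37],[0,0,0]],[[-0.64,0,0.42],[0,0,0]],[[-0.59,0,0.48],[0,0,0]],[[-0.55,0,0.53],[0,0,0]],[[-0.5,0,0.58],[0,0,0]],[[-0.45,-0,0.63],[0,0,0]],[[-0.39,-0,0.66],[0,0,0]]]
```

step_arm --motion '[[[-0.37, 0, -0.67], [0, 0, 0]], [[-0.43, 0, -0.63], [0, 0, 0]], [[-0.49, 0, -0.6], [0, 0, 0]], [[-0.54, 0, -0.54], [0, 0, 0]], [[-0.59, 0, -0.49], [0, 0, 0]], [[-0.63, 0, -0.44], [0, 0, 0]], [[-0.66, 0, -0.38], [0, 0, 0]], [[-0.7, 0, -0.31], [0, 0, 0]], [[-0.73, 0, -0.25], [0, 0, 0]], [[-0.74, 0, -0.18], [0, 0, 0]], [[-0.76, 0, -0.12], [0, 0, 0]], [[-0.76, 0, -0.04], [0, 0, 0]]]'

```text
time: 5.3
eef_pos: [496.7, 293.2, 214.7]
ee_rot: [[-0.994, 0.114, -0.003], [0.114, 0.994, 0.001], [0.003, 0.0, -1.0]]
force: [-3.2, 4.9, -1.5]
grip_width: 19.2
grasp_force: 30.0
```

Run:
```python
from h import *
s=st();print(s['eef_pos']-tab(1.1))
p,d=imaging.snapshot('side');cv2.imwrite('pics/s1.png',p[100:400,100:450,::-1])
```

```text
t 5.3 p [496.7 293.2 214.7] F [-3.2  4.9 -1.5] w 19.2 30.0 q [ 0.49  0.1   1.84  0.    1.2  -0.97]
[-0.39918466  0.61437866 -7.89648136]
```

View pics/s1.png

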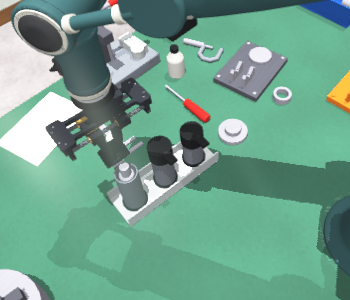

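The crop shows the cap swung halfway over by the gripper. The master's knob is visible in the tall tube at crop (125,168), full-picture (225,268). I'll continue the arc.

step_arm --motion '[[[-0.77, 0, 0.03], [0, 0, 0]], [[-0.76, 0, 0.09], [0, 0, 0]], [[-0.75, 0, 0.17], [0, 0, 0]], [[-0.73, 0, 0.23], [0, 0, 0]], [[-0.7, 0, 0.3], [0, 0, 0]], [[-0.68, 0, 0.37], [0, 0, 0]], [[-0.64, 0, 0.42], [0, 0, 0]], [[-0.59, 0, 0.48], [0, 0, 0]], [[-0.55, 0, 0.53], [0, 0, 0]], [[-0.5, 0, 0.58], [0, 0, 0]], [[-0.45, 0, 0.63], [0, 0, 0]], [[-0.39, 0, 0.66], [0, 0, 0]]]'

```text
time: 6.55
eef_pos: [574.9, 284.3, 170.7]
ee_rot: [[-0.994, 0.114, 0.005], [0.114, 0.994, 0.001], [-0.005, 0.002, -1.0]]
force: [2.3, 2.4, 5.3]
grip_width: 19.3
grasp_force: 30.0
```

step_arm --motion '[[[-0.05, 0, 0.15], [0, 0, 0]], [[0, 0, 0], [0, 0, 0]], [[0, 0, 0], [0, 0, 0]]]'

```text
time: 6.85
eef_pos: [575.6, 284.2, 169.3]
ee_rot: [[-0.994, 0.114, 0.006], [0.114, 0.994, 0.001], [-0.006, 0.002, -1.0]]
force: [4.6, 2.7, 5.0]
grip_width: 19.5
grasp_force: 30.0
```

Run:
```python
from h import *
s=st();print(s['eef_pos']-tab(2.2))
```

```text
t 6.85 p [575.6 284.2 169.3] F [4.6 2.7 5. ] w 19.5 30.0 q [ 0.42  0.25  1.75 -0.    1.13 -1.04]
[ 3.90674388  0.15208639 -8.53973429]
```

step_arm --motion '[[[0, 0, 0], [0, 0, 0]], [[0, 0, 0], [0, 0, 0]], [[0, 0, -2], [0, 0, 0]], [[0, 0, -4], [0, 0, 0]], [[0, 0, -4], [0, 0, 0]], [[0, -4, -2], [0, 0, 0]], [[0, -5, 0], [0, 0, 0]], [[0, -5, 0], [0, 0, 0]], [[0, -5, 0], [0, 0, 0]], [[0, -5, 0], [0, 0, 0]], [[0, 0, 0], [0, 0, 0]]]' --gripper 5

```text
time: 7.95
eef_pos: [543.7, 39.8, 286.9]
ee_rot: [[-0.993, 0.119, -0.003], [0.119, 0.993, -0.004], [0.002, -0.004, -1.0]]
force: [0.6, 0.8, -1.1]
grip_width: 49.5
grasp_force: 0.0
```

Run:
```python
from h import *
s=st()
ims=[]
for n in P:
    p,d=imaging.snapshot(n);np.save(f'pics/{n}2.npy',d);np.save(f'pics/{n}2c.npy',p)
    c=cloud(n,d)
    roi=(c[...,0]>420)&(c[...,0]<510)&(c[...,1]>255)&(c[...,1]<335)&(c[...,2]>158)&(c[...,2]<176)
    q=c[roi]
    if len(q): print(n,len(q),q.mean(0).round(1),np.median(q[:,2]),cv2.minEnclosingCircle(q[:,:2].astype(np.float32)))
    u,v=proj(n,AX+150*Z)[0].astype(int)
    ims.append(cv2.resize(p[v-50:v+50,u-65:u+65],(520,400)) if 0 else cv2.resize(p[max(v-50,0):v+50,u-50:u+50],(390,390)))
cv2.imwrite('pics/c2.png',np.hstack(ims)[:,:,::-1])
```

```text
t 7.95 p [543.7  39.8 286.9] F [ 0.6  0.8 -1.1] w 49.5 0.0 q [ 0.03 -0.01  1.82 -0.    1.33 -1.42]
side 98 [463.6 297.3 166.2] 167.1572836976664 ((482.48712158203125, 285.0851745605469), 31.48444366455078)
top 42 [465.9 294.5 166.6] 167.04702796971804 ((466.07476806640625, 294.6272277832031), 10.671075820922852)
```

View pics/c2.png

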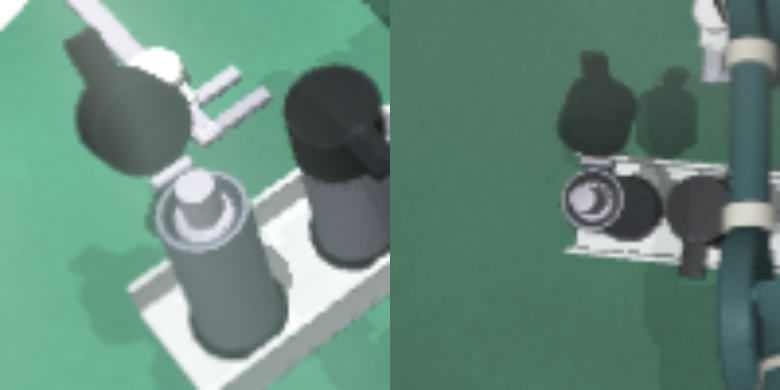

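The view shows the cap flipped right back, and the knob standing free in the bore at (198,190) in the left crop and (587,200) in the right. Both views put the knob's top at about (465,296,167), which matches the expected 167.

Run:
```python
from h import *
s=st()
rows([((465,296,240),DOWN,7),((465,296,142),DOWN,5)])
```

```text
t 8.05 p [544.5  44.2 287.1] F [ 0.6 -0.5  0.6] w 50.0 0.0 q [ 0.04 -0.01  1.82 -0.    1.33 -1.42]
[[[1.55,3.44,0.67],[-0,-0,-0]],[[1.55,3.44,0.67],[-0,-0,-0.001]],[[1.54,3.44,0.67],[-0,-0,-0]],[[1.54,3.44,0.68],[-0,-0,-0.001]],[[1.54,3.45,0.67],[-0,-0.001,-0]],[[1.54,3.44,0.68],[-0,-0,-0.001]],[[1.54,3.45,0.67],[-0,-0.001,-0]],[[0,0,1.96],[-0,0,-0]],[[0,0,1.96],[-0,0,-0]],[[0,0,1.96],[-0,0,-0]],[[0,0,1.96],[-0,0,-0]],[[0,0,1.96],[-0,0,-0]]]
```

step_arm --motion '[[[1.55, 3.44, 0.67], [0, 0, 0]], [[1.55, 3.44, 0.67], [0, 0, 0]], [[1.54, 3.44, 0.67], [0, 0, 0]], [[1.54, 3.44, 0.68], [0, 0, 0]], [[1.54, 3.45, 0.67], [0, 0, 0]], [[1.54, 3.44, 0.68], [0, 0, 0]], [[1.54, 3.45, 0.67], [0, 0, 0]], [[0, 0, 0], [0, 0, 0]], [[0, 0, 0], [0, 0, 0]]]'

```text
time: 8.95
eef_pos: [464.1, 298.9, 239.9]
ee_rot: [[-0.994, 0.109, -0.001], [0.109, 0.994, -0.001], [0.001, -0.002, -1.0]]
force: [-0.3, -0.2, -0.0]
grip_width: 49.7
grasp_force: 0.0
```

Run:
```python
from h import *
s=st()
rows([((465,296,142),DOWN,5)])
```

```text
t 8.95 p [464.1 298.9 239.9] F [-0.3 -0.2 -0. ] w 49.7 0.0 q [ 0.53  0.03  1.87 -0.    1.25 -0.93]
[[[-0.03,-0.05,1.96],[-0,-0,0.001]],[[-0.03,-0.05,1.96],[-0,-0,0.001]],[[-0.02,-0.05,1.96],[-0.001,-0,0.001]],[[-0.03,-0.06,1.96],[-0,-0.001,0.001]],[[-0.02,-0.05,1.95],[-0.001,-0,0]]]
```

step_arm --motion '[[[0, -0.05, 1.96], [0, 0, 0.001]], [[-0.03, -0.05, 1.96], [0, 0, 0.001]], [[-0.02, -0.05, 1.96], [0, 0, 0.001]], [[-0.03, -0.05, 1.96], [0, 0, 0.001]], [[0, 0, 1.95], [0, 0, 0]], [[0, 0, 0], [0, 0, 0]], [[0, 0, 0], [0, 0, 0]]]'

```text
time: 9.65
eef_pos: [466.1, 294.6, 143.2]
ee_rot: [[-0.993, 0.118, -0.0], [0.118, 0.993, -0.001], [0.0, -0.001, -1.0]]
force: [-0.1, 0.2, 0.1]
grip_width: 49.9
grasp_force: 0.0
```

step_arm --motion '[[[0, 0, 0], [0, 0, 0]], [[0, 0, 0], [0, 0, 0]], [[0, 0, 0], [0, 0, 0]], [[0, 0, 0], [0, 0, 0]], [[0, 0, 0], [0, 0, 0]], [[0, 0, 0], [0, 0, 0]]]' --gripper 1.5 --newtons 40

```text
time: 10.25
eef_pos: [466.3, 295.7, 143.5]
ee_rot: [[-0.993, 0.117, 0.001], [0.117, 0.993, 0.001], [-0.001, 0.001, -1.0]]
force: [0.1, -0.1, 2.1]
grip_width: 21.3
grasp_force: 40.0
```

step_arm --motion '[[[0, 0, -0.5], [0, 0, 0]], [[0, 0, -1.5], [0, 0, 0]], [[0, 0, -2], [0, 0, 0]], [[0, 0, -2], [0, 0, 0]], [[0, 0, -2], [0, 0, 0]], [[0, 0, -2], [0, 0, 0]], [[0, 0, -2], [0, 0, 0]], [[0, 0, -2], [0, 0, 0]], [[0, 0, -1.5], [0, 0, 0]], [[0, 0, -0.5], [0, 0, 0]]]'

```text
time: 11.25
eef_pos: [466.6, 295.7, 305.4]
ee_rot: [[-0.993, 0.117, 0.003], [0.117, 0.993, 0.002], [-0.003, 0.002, -1.0]]
force: [0.3, -0.7, -2.1]
grip_width: 20.9
grasp_force: 40.0
```

Run:
```python
from h import *
s=st()
p,d=imaging.snapshot('side');cv2.imwrite('pics/lift.png',p[:,:,::-1])
rows([((544,-282,300),down(2.6),18)])
```

```text
t 11.25 p [466.6 295.7 305.4] F [ 0.3 -0.7 -2.1] w 20.9 40.0 q [ 0.52 -0.01  1.78 -0.    1.36 -0.93]
[[[-0.8,-3.14,0.03],[0,0,0.024]],[[-0.88,-3.12,0.02],[0,0,0.024]],[[-0.95,-3.09,0.03],[0,0,0.023]],[[-1.03,-3.07,0.02],[0,0,0.024]],[[-1.1,-3.05,0.03],[0,0,0.023]],[[-1.17,-3.02,0.02],[0,0,0.024]],[[-1.24,-2.99,0.03],[0,0,0.023]],[[-1.31,-2.96,0.02],[0,0,0.024]],[[-1.38,-2.93,0.03],[0,0,0.023]],[[-1.45,-2.9,0.02],[0,0,0.024]],[[-1.51,-2.86,0.03],[0,0,0.023]],[[-1.58,-2.82,0.02],[0,0,0.024]]]
[[[-1.65,-2.79,0.03],[0,0,0.023]],[[-1.71,-2.75,0.02],[0,0,0.024]],[[-1.78,-2.71,0.03],[0.001,0,0.023]],[[-1.84,-2.66,0.03],[0.001,0.001,0.024]],[[-1.9,-2.62,0.03],[0,0,0.023]],[[-1.96,-2.57,0.02],[0.001,0.001,0.024]]]
```

View pics/lift.png

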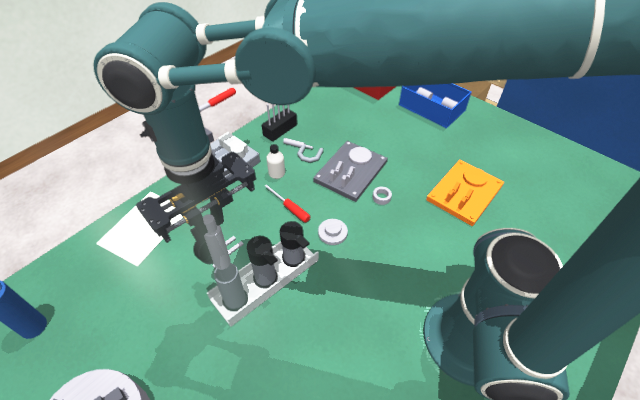

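The picture shows the master hanging in the fingers above the tube at (215,240). I'll check its bottom against the rim before moving sideways.

Run:
```python
from h import *
p,d=imaging.snapshot('side');c=cloud('side',d)
k=(abs(c[...,0]-466)<40)&(abs(c[...,1]-296)<40)&(c[...,2]>100)&(c[...,2]<300)
q=c[k]
for z in range(110,300,10):
    a=q[(q[:,2]>z)&(q[:,2]<=z+10)]
    if len(a):print(z,len(a),a.mean(0).round(0)[:2],np.ptp(a[:,1]).round(0))
```

```text
110 104 [464. 297.] 49.0
120 89 [460. 301.] 49.0
130 129 [460. 301.] 51.0
140 52 [469. 301.] 49.0
180 38 [453. 301.] 31.0
190 49 [454. 302.] 34.0
200 47 [454. 302.] 32.0
210 52 [454. 301.] 32.0
220 49 [454. 302.] 30.0
230 52 [454. 301.] 32.0
240 53 [454. 302.] 31.0
250 61 [454. 301.] 33.0
260 55 [453. 300.] 32.0
270 58 [454. 302.] 32.0
280 61 [454. 301.] 32.0
290 98 [454. 298.] 33.0
```

The bottom is at about 179, clear of the rim, and the master hangs plumb. I'll carry it to the pad.

step_arm --motion '[[[-0.8, -3.14, 0.03], [0, 0, 0.024]], [[-0.88, -3.12, 0.02], [0, 0, 0.024]], [[-0.95, -3.09, 0.03], [0, 0, 0.023]], [[-1.03, -3.07, 0.02], [0, 0, 0.024]], [[-1.1, -3.05, 0.03], [0, 0, 0.023]], [[-1.17, -3.02, 0.02], [0, 0, 0.024]], [[-1.24, -2.99, 0.03], [0, 0, 0.023]], [[-1.31, -2.96, 0.02], [0, 0, 0.024]], [[-1.38, -2.93, 0.03], [0, 0, 0.023]], [[-1.45, -2.9, 0.02], [0, 0, 0.024]], [[-1.51, -2.86, 0.03], [0, 0, 0.023]], [[-1.58, -2.82, 0.02], [0, 0, 0.024]]]'

```text
time: 12.55
eef_pos: [516.7, -90.9, 298.2]
ee_rot: [[-0.92, 0.391, -0.003], [0.391, 0.92, 0.001], [0.003, -0.0, -1.0]]
force: [1.1, -0.1, -3.1]
grip_width: 20.9
grasp_force: 40.0
```

step_arm --motion '[[[-1.65, -2.79, 0.03], [0, 0, 0.023]], [[-1.71, -2.75, 0.02], [0, 0, 0.024]], [[-1.78, -2.71, 0.03], [0, 0, 0.023]], [[-1.84, -2.66, 0.03], [0, 0, 0.024]], [[-1.9, -2.62, 0.03], [0, 0, 0.023]], [[-1.96, -2.57, 0.02], [0, 0, 0.024]], [[0, 0, 0], [0, 0, 0]], [[0, 0, 0], [0, 0, 0]]]'

```text
time: 13.35
eef_pos: [542.5, -282.4, 296.3]
ee_rot: [[-0.856, 0.517, -0.003], [0.517, 0.856, 0.002], [0.004, 0.0, -1.0]]
force: [0.4, 0.2, -3.4]
grip_width: 21.0
grasp_force: 40.0
```

Run:
```python
from h import *
s=st()
d=imaging.snapshot('side')[1];c=cloud('side',d);q=c[(np.linalg.norm(c[...,:2]-[544,-282],axis=-1)<45)&(c[...,2]>40)&(c[...,2]<280)]
for z in range(150,270,30):
    a=q[(q[:,2]>z)&(q[:,2]<=z+30)];print(z,len(a),a.mean(0).round(1)[:2])
print('bottom',np.percentile(q[:,2],1))
rows([((544,-282,170),down(2.6),6)])
```

```text
t 13.35 p [ 542.5 -282.4  296.3] F [ 0.4  0.2 -3.4] w 21.0 40.0 q [-0.52  0.12  1.67  0.    1.36 -1.55]
150 20 [ 534.3 -271.3]
180 105 [ 534.1 -272. ]
210 111 [ 534.7 -271.9]
240 116 [ 534.5 -272. ]
bottom 175.2093036128722
[[[-0.03,0.01,2.11],[0,-0.001,-0]],[[-0.03,0.01,2.11],[0,-0,-0]],[[-0.02,0,2.11],[0,-0.001,-0]],[[-0.02,0.01,2.11],[0,-0,-0]],[[-0.03,0,2.12],[0,-0.001,-0]],[[-0.02,0.01,2.11],[0.001,-0,-0.001]]]
```

step_arm --motion '[[[-0.03, 0, 2.1], [0, 0, 0]], [[-0.03, 0, 2.1], [0, 0, 0]], [[-0.02, 0, 2.1], [0, 0, 0]], [[-0.02, 0, 2.1], [0, 0, 0]], [[-0.03, 0, 2.1], [0, 0, 0]], [[-0.02, 0, 2.1], [0, 0, 0]], [[0, 0, 0.6], [0, 0, 0]], [[0, 0, 0], [0, 0, 0]]]'

```text
time: 14.2
eef_pos: [543.7, -281.5, 164.9]
ee_rot: [[-0.857, 0.515, -0.003], [0.515, 0.857, 0.002], [0.003, 0.0, -1.0]]
force: [-0.7, 0.1, -2.9]
grip_width: 21.3
grasp_force: 40.0
```

step_arm --motion '[[[0, 0, 0.2], [0, 0, 0]], [[0, 0, 0.2], [0, 0, 0]], [[0, 0, 0], [0, 0, 0]]]'

```text
time: 14.5
eef_pos: [545.1, -283.2, 163.2]
ee_rot: [[-0.857, 0.516, 0.001], [0.516, 0.857, -0.001], [-0.001, 0.0, -1.0]]
force: [-0.1, -0.5, -2.4]
grip_width: 20.6
grasp_force: 40.0
```

step_arm --motion '[[[0, 0, 0.2], [0, 0, 0]], [[0, 0, 0.15], [0, 0, 0]], [[0, 0, 0], [0, 0, 0]]]'

```text
time: 14.8
eef_pos: [544.5, -283.0, 158.6]
ee_rot: [[-0.857, 0.516, -0.0], [0.516, 0.857, 0.0], [0.0, 0.0, -1.0]]
force: [-0.5, 0.4, -3.0]
grip_width: 20.6
grasp_force: 40.0
```

step_arm --motion '[[[0, 0, 0.12], [0, 0, 0]], [[0, 0, 0.12], [0, 0, 0]], [[0, 0, 0], [0, 0, 0]]]'

```text
time: 15.1
eef_pos: [544.8, -283.2, 156.6]
ee_rot: [[-0.857, 0.516, 0.0], [0.516, 0.857, -0.0], [-0.0, -0.0, -1.0]]
force: [0.4, -0.5, -1.7]
grip_width: 20.9
grasp_force: 40.0
```

step_arm --motion '[[[0, 0, 0.1], [0, 0, 0]], [[0, 0, 0], [0, 0, 0]]]'

```text
time: 15.3
eef_pos: [545.3, -283.5, 156.5]
ee_rot: [[-0.857, 0.516, 0.002], [0.516, 0.857, -0.001], [-0.002, 0.0, -1.0]]
force: [-0.1, -0.4, 3.0]
grip_width: 21.1
grasp_force: 40.0
```

step_arm --motion '[[[0, 0, 0.07], [0, 0, 0]], [[0, 0, 0], [0, 0, 0]]]'

```text
time: 15.5
eef_pos: [545.7, -283.6, 156.5]
ee_rot: [[-0.857, 0.516, 0.002], [0.516, 0.857, -0.001], [-0.003, 0.0, -1.0]]
force: [-1.3, 0.4, 6.3]
grip_width: 20.9
grasp_force: 40.0
```

Contact is felt: the vertical force went from -3 to +6 N at the expected height. I'll let go and rise.

step_arm --motion '[[[0, 0, 0], [0, 0, 0]], [[0, 0, 0], [0, 0, 0]], [[0, 0, 0], [0, 0, 0]], [[0, 0, 0], [0, 0, 0]], [[0, 0, -1], [0, 0, 0]], [[0, 0, -3], [0, 0, 0]], [[0, 0, -4], [0, 0, 0]], [[0, 0, -4], [0, 0, 0]], [[0, 0, -1], [0, 0, 0]]]' --gripper 6

```text
time: 16.4
eef_pos: [547.0, -284.4, 291.6]
ee_rot: [[-0.857, 0.516, 0.009], [0.516, 0.857, -0.005], [-0.01, 0.0, -1.0]]
force: [1.0, -0.3, 0.7]
grip_width: 60.3
grasp_force: 0.0
```

Run:
```python
from h import *
s=st()
d=imaging.snapshot('side')[1];c=cloud('side',d);q=c[(np.linalg.norm(c[...,:2]-[544,-282],axis=-1)<45)&(c[...,2]>40)&(c[...,2]<200)]
for z in range(40,200,20):
    a=q[(q[:,2]>z)&(q[:,2]<=z+20)]
    if len(a):print(z,len(a),a.mean(0).round(1)[:2])
print(np.percentile(q[:,2],[50,99]))
```

```text
t 16.4 p [ 547.  -284.4  291.6] F [ 1.  -0.3  0.7] w 60.3 0.0 q [-0.52  0.12  1.68 -0.    1.33 -1.55]
40 53 [ 537.8 -271.9]
60 48 [ 537.1 -272.6]
80 58 [ 536.9 -272.5]
100 61 [ 536.2 -272.5]
120 61 [ 537.8 -272.4]
140 75 [ 538.5 -275.2]
160 44 [ 539.7 -275.8]
180 28 [ 543.3 -281.7]
[118.61083629 182.49181371]
```

Run:
```python
import numpy as np
from scipy.optimize import least_squares
D=np.array([[.2647,1.6052,674.4,237.5],[-.03,1.93,519.2,240.1],[.03,2.01,520.8,168.8],[.10,1.84,576.8,214.7],[.25,1.75,641.9,169.3],[-.01,1.82,546.3,287.1],[-.01,1.78,552.4,305.4],[.12,1.67,611.6,296.3],[.12,1.68,616.3,291.6]])
def f(p,D):
    a,L1,L2,e,h=p;q2,b=D[:,0],D[:,0]+D[:,1]
    return a+L1*np.sin(q2)+L2*np.sin(b)+e*np.cos(b),h+L1*np.cos(q2)+L2*np.cos(b)-e*np.sin(b)
for ef in(0,1):
    g=lambda p:np.r_[f(np.r_[p[:3],p[3]*ef,p[4]],D)[0]-D[:,2],f(np.r_[p[:3],p[3]*ef,p[4]],D)[1]-D[:,3]]
    s=least_squares(g,[0,500,500,0,0]);print(s.x.round(1),abs(s.fun).max().round(1))
```

```text
[   6.6  508.9  559.8 -347.5  -88.8] 3.9
[  9.  510.6 559.8   8.7 -82.2] 3.7
```

```bash
cat > kin.py <<'E'
from h import *
from scipy.optimize import least_squares
LO=np.array([-2.63,-.94,.31,-1.31,0,-2.55]);HI=np.array([2.63,2.18,2.57,4.45,2.66,2.55])
L1,L2,L6,A0,s4=510,560,330,8,1
def fk(q,L6=None,s=None):
    L6=L6 or globals()['L6'];s=s or s4;E=lambda a,t:R.from_euler(a,t).as_matrix()
    M=E('z',q[0])@E('y',q[1]);p=E('z',q[0])@[A0,0,0]+[0,0,L6-84]+M@[0,0,L1]
    M=M@E('y',q[2]);p=p+M@[0,0,L2];M=M@E('z',s*q[3])@E('y',q[4]);p=p+M@[0,0,L6]
    return p,M@E('z',q[5]+np.pi/2)
def ik(p,Q,q0):
    def f(q):
        a,B=fk(q);return np.r_[(a-p)/100,R.from_matrix(B.T@Q).as_rotvec()]
    s=least_squares(f,np.clip(q0,LO+.01,HI-.01),bounds=(LO,HI));return s.x,np.abs(s.fun).max()
def tool(yaw,a,flip=1):
    "tool pointing along yaw, a rad from straight down; flip = sign of finger line"
    d=np.array([np.cos(yaw),np.sin(yaw),0]);z=d*np.sin(a)-Z*np.cos(a);y=flip*np.cross(Z,d)
    return np.c_[np.cross(y,z),y,z]
E
python3 - <<'E'
from kin import *
s=st();p,M=fk(s['q']);print(p.round(1),s['eef_pos'].round(1),abs(M-s['ee_rot']).max().round(3))
G=np.array([545.3,-283.3,95])
import kin
for sg in(1,-1):
  kin.s4=sg
  for yaw in(-1.8,-1.5,.3,.6,.8,1.1,1.4):
   for fl in(1,-1):
    Q=tool(yaw,1.2,fl);best=(9,)
    for q4 in(1.2,-1.2,3.,0):
        for q6 in(-1.5,1.5):
            q,e=ik(G+Q[:,2]*10,Q,[-.6,.4,1.9,q4,1.2,q6])
            if e<best[0]:best=(e,q)
    if best[0]<.01:print(sg,yaw,fl,best[1].round(2))
E
```

```text
t 16.45 p [ 546.9 -284.3  291.1] F [ 0.8 -0.6  1.1] w 60.1 0.0 q [-0.52  0.12  1.68 -0.    1.33 -1.55]
[ 536.2 -306.9  296.3] [ 546.9 -284.3  291.1] 0.0
1 -1.8 1 [ 0.01  0.59  1.94 -1.16  1.4   0.97]
1 -1.8 -1 [ 0.01  0.59  1.94 -1.16  1.4  -2.17]
1 0.3 1 [-0.96  0.41  2.28  1.68  1.1   2.06]
1 0.3 -1 [-0.96  0.41  2.28  1.68  1.1  -1.09]
1 0.6 1 [-0.99  0.51  2.1   1.36  1.26  2.14]
1 0.6 -1 [-0.99  0.51  2.1   1.36  1.26 -1.  ]
1 0.8 1 [-0.97  0.58  1.97  1.2   1.38  2.17]
1 0.8 -1 [-0.97  0.58  1.97  1.2   1.38 -0.97]
1 1.1 1 [-0.93  0.68  1.77  0.99  1.55  2.18]
1 1.1 -1 [-0.93  0.68  1.77  0.99  1.55 -0.96]
1 1.4 1 [-0.86  0.78  1.58  0.81  1.73  2.15]
1 1.4 -1 [-0.86  0.78  1.58  0.81  1.73 -0.99]
-1 -1.8 1 [0.01 0.59 1.94 1.16 1.4  0.97]
-1 -1.8 -1 [ 0.01  0.59  1.94  1.16  1.4  -2.17]
-1 -1.5 1 [0.03 0.49 2.14 1.42 1.23 1.02]
-1 -1.5 -1 [ 0.03  0.49  2.14  1.42  1.23 -2.13]
-1 0.8 1 [-0.97  0.58  1.97 -1.2   1.38  2.17]
-1 0.8 -1 [-0.97  0.58  1.97 -1.2   1.38 -0.97]
-1 1.1 1 [-0.93  0.68  1.77 -0.99  1.55  2.18]
-1 1.1 -1 [-0.93  0.68  1.77 -0.99  1.55 -0.96]
-1 1.4 1 [-0.86  0.78  1.58 -0.81  1.73  2.15]
-1 1.4 -1 [-0.86  0.78  1.58 -0.81  1.73 -0.99]
```

```bash
sed -i 's/\[A0,0,0\]/[A0,25,0]/' kin.py
python3 - <<'E'
from kin import *
s=r.state();print(fk(s['q'])[0].round(1),s['eef_pos'].round(1))
G=np.array([545.3,-283.3,90]);Qg=tool(1.0,1.2,-1)
S=G+12*Qg[:,2]-130*Qg[:,2];S2=S+[0,0,120]
V=np.array([527.8,-173.9,65]);Ql=tool(.154,1.2-np.pi/2,-1);Lz=V+12*Ql[:,2]
import kin
for sg in(1,-1):
    kin.s4=sg
    for nm,p,Q in(('st',S2,Qg),('S',S,Qg),('G',G+12*Qg[:,2],Qg),('up',G+12*Qg[:,2]+[0,0,110],Qg),('lay+',Lz+[0,0,110],Ql),('lay',Lz,Ql)):
        q,e=ik(p,Q,[-.9,.6,1.8,sg*.9 if nm[0]!='l' else 0,1.4,-1]);print(sg,nm,p.round(0),q.round(2),round(e,3))
print('rows');a=rows([(S2,down(1.0),12),(S2,Qg,12)])
E
```

```text
[ 548.6 -285.2  296.3] [ 546.9 -284.3  291.1]
1 st [ 486. -376.  253.] [-1.14  0.5   1.68  0.93  1.77 -0.79] 0.0
1 S [ 486. -376.  133.] [-1.14  0.65  1.71  0.91  1.66 -0.94] 0.0
1 G [ 551. -274.   86.] [-0.98  0.65  1.84  1.03  1.51 -0.98] 0.0
1 up [ 551. -274.  196.] [-0.98  0.49  1.83  1.02  1.6  -0.83] 0.0
1 lay+ [ 524. -175.  164.] [-0.28  0.31  1.74 -0.15  1.43  1.19] 0.0
1 lay [ 524. -175.   54.] [-0.28  0.43  1.81 -0.16  1.24  1.22] 0.0
-1 st [ 486. -376.  253.] [-1.14  0.5   1.68 -0.93  1.77 -0.79] 0.0
-1 S [ 486. -376.  133.] [-1.14  0.65  1.71 -0.91  1.66 -0.94] 0.0
-1 G [ 551. -274.   86.] [-0.98  0.65  1.84 -1.03  1.51 -0.98] 0.0
-1 up [ 551. -274.  196.] [-0.98  0.49  1.83 -1.02  1.6  -0.83] 0.0
-1 lay+ [ 524. -175.  164.] [-0.28  0.31  1.74  0.15  1.43  1.19] 0.0
-1 lay [ 524. -175.   54.] [-0.28  0.43  1.81  0.16  1.24  1.22] 0.0
rows
[[[0.05,-0.92,0.32],[0.001,0.001,0.133]],[[-0.08,-0.91,0.32],[0.001,0.001,0.133]],[[-0.2,-0.89,0.32],[0.001,0.001,0.133]],[[-0.31,-0.86,0.32],[0,0.001,0.133]],[[-0.43,-0.81,0.32],[0,0.001,0.133]],[[-0.53,-0.75,0.32],[0,0,0.134]],[[-0.63,-0.67,0.32],[0.001,0,0.133]],[[-0.71,-0.58,0.32],[0.001,0.001,0.134]],[[-0.78,-0.48,0.32],[0,0,0.133]],[[-0.84,-0.37,0.32],[0.001,0.001,0.134]],[[-0.88,-0.26,0.32],[0,0,0.133]],[[-0.9,-0.14,0.32],[0.001,0.001,0.134]]]
[[[0,-0,0],[-0,0.1,-0]],[[-0,-0,0],[-0,0.1,-0]],[[-0,-0,0],[-0,0.1,-0]],[[-0,-0,0],[-0,0.1,-0]],[[-0,-0,0],[-0,0.1,-0]],[[-0,-0,0],[0,0.1,-0]],[[-0,-0,0],[0,0.1,-0]],[[-0,-0,0],[0,0.1,-0]],[[-0,-0,0],[0,0.1,-0]],[[-0,-0,0],[0,0.1,-0]],[[-0,-0,0],[0,0.1,-0]],[[-0,-0,0],[0,0.1,-0]]]
```

step_arm --motion '[[[0.05, -0.92, 0.32], [0, 0, 0.133]], [[-0.08, -0.91, 0.32], [0, 0, 0.133]], [[-0.2, -0.89, 0.32], [0, 0, 0.133]], [[-0.31, -0.86, 0.32], [0, 0, 0.133]], [[-0.43, -0.81, 0.32], [0, 0, 0.133]], [[-0.53, -0.75, 0.32], [0, 0, 0.134]], [[-0.63, -0.67, 0.32], [0, 0, 0.133]], [[-0.71, -0.58, 0.32], [0, 0, 0.134]], [[-0.78, -0.48, 0.32], [0, 0, 0.133]], [[-0.84, -0.37, 0.32], [0, 0, 0.134]], [[-0.88, -0.26, 0.32], [0, 0, 0.133]], [[-0.9, -0.14, 0.32], [0, 0, 0.134]]]'

```text
time: 17.65
eef_pos: [482.5, -374.1, 244.1]
ee_rot: [[0.545, 0.838, -0.002], [0.838, -0.545, 0.002], [0.0, -0.003, -1.0]]
force: [0.6, 1.0, 0.3]
grip_width: 59.7
grasp_force: 0.0
```

step_arm --motion '[[[0, 0, 0], [0, 0.1, 0]], [[0, 0, 0], [0, 0.1, 0]], [[0, 0, 0], [0, 0.1, 0]], [[0, 0, 0], [0, 0.1, 0]], [[0, 0, 0], [0, 0.1, 0]], [[0, 0, 0], [0, 0.1, 0]]]'

```text
time: 18.25
eef_pos: [483.0, -374.2, 245.2]
ee_rot: [[0.446, 0.841, 0.307], [0.692, -0.541, 0.479], [0.568, -0.001, -0.823]]
force: [0.2, 0.4, -1.1]
grip_width: 59.8
grasp_force: 0.0
```

Run:
```python
from kin import *
s=st()
for sg in(1,-1):
    for L in(250,330,410): p,M=fk(s['q'],L,sg);print(sg,L,(p-s['eef_pos']).round(1),abs(M-s['ee_rot']).max().round(3))
G=np.array([545.3,-283.3,90]);Qg=tool(1.0,1.2,-1)
S2=G-118*Qg[:,2]+[0,0,120]
rows([(S2,Qg,6),(S2-[0,0,120],Qg,6)])
```

```text
t 18.25 p [ 483.  -374.2  245.2] F [ 0.2  0.4 -1.1] w 59.8 0.0 q [-0.99  0.27  1.7   0.55  1.47 -0.56]
1 250 [-26.4 -45.1  -9.8] 0.0
1 330 [-1.8 -6.8  4.4] 0.0
1 410 [22.7 31.5 18.6] 0.0
-1 250 [-243.5 -186.2   -9.8] 0.869
-1 330 [-288.4 -193.     4.4] 0.869
-1 410 [-333.4 -199.9   18.6] 0.869
[[[0.07,0.05,-0.1],[-0,0.099,-0]],[[0.08,0.06,-0.09],[0,0.099,-0]],[[0.09,0.05,-0.09],[0,0.099,-0]],[[0.1,0.06,-0.08],[0,0.099,-0]],[[0.11,0.05,-0.06],[0,0.1,-0.001]],[[0.12,0.06,-0.05],[0,0.099,-0]],[[-1.86,-0,0.72],[0,0,-0]],[[-1.86,-0,0.73],[0,0,-0]],[[-1.86,-0,0.72],[0,0,-0]],[[-1.87,-0,0.73],[0,0,-0]],[[-1.86,-0,0.72],[0,0,-0]],[[-1.87,-0,0.73],[0,0,-0]]]
```

step_arm --motion '[[[0.07, 0.05, -0.1], [0, 0.099, 0]], [[0.08, 0.06, -0.09], [0, 0.099, 0]], [[0.09, 0.05, -0.09], [0, 0.099, 0]], [[0.1, 0.06, -0.08], [0, 0.099, 0]], [[0.11, 0.05, -0.06], [0, 0.1, 0]], [[0.12, 0.06, -0.05], [0, 0.099, 0]], [[-1.86, 0, 0.72], [0, 0, 0]], [[-1.86, 0, 0.73], [0, 0, 0]], [[-1.86, 0, 0.72], [0, 0, 0]], [[-1.87, 0, 0.73], [0, 0, 0]], [[-1.86, 0, 0.72], [0, 0, 0]], [[-1.87, 0, 0.73], [0, 0, 0]]]'

```text
time: 19.45
eef_pos: [486.3, -376.3, 132.4]
ee_rot: [[0.198, 0.842, 0.502], [0.31, -0.54, 0.783], [0.93, 0.0, -0.368]]
force: [-0.0, 0.1, -0.1]
grip_width: 59.8
grasp_force: 0.0
```

Run:
```python
from kin import *
s=st();Qg=tool(1.0,1.2,-1);print(R.from_matrix(Qg.T@s['ee_rot']).as_rotvec().round(3))
ims=[];
for n in P:
    p,d=imaging.snapshot(n);c=cloud(n,d)
    top=c[(np.linalg.norm(c[...,:2]-[545,-283],axis=-1)<25)&(c[...,2]>173)&(c[...,2]<190)]
    bod=c[(np.linalg.norm(c[...,:2]-[545,-283],axis=-1)<30)&(c[...,2]>50)&(c[...,2]<140)]
    print(n,len(top),top.mean(0).round(1) if len(top) else'',len(bod),bod.mean(0).round(1) if len(bod) else '')
    u,v=proj(n,[530,-300,90])[0].astype(int);ims.append(cv2.resize(p[v-60:v+60,u-60:u+60],(390,390)))
cv2.imwrite('pics/c3.png',np.hstack(ims)[:,:,::-1])
G=np.array([545.3,-283.3,90])
rows([(G+12*Qg[:,2],Qg,8)])
```

```text
t 19.45 p [ 486.3 -376.3  132.4] F [-0.   0.1 -0.1] w 59.8 0.0 q [-1.15  0.66  1.69  0.9   1.67 -0.93]
[ 0.    -0.006 -0.   ]
side 44 [ 541.6 -279.8  180. ] 256 [ 537.  -272.6   96.8]
top 38 [ 545.9 -281.3  179.9] 62 [ 539.8 -270.6   96.7]
[[[0.03,0.01,1.61],[-0,0,-0.001]],[[0.03,0.01,1.61],[-0,0,-0]],[[0.03,0.02,1.61],[-0,0.001,-0.001]],[[0.03,0.01,1.61],[-0,0,-0]],[[0.03,0.02,1.61],[-0.001,0.001,-0.001]],[[0.03,0.01,1.61],[-0,0,-0]],[[0.02,0.01,1.6],[-0.001,0.001,-0.001]],[[0.03,0.01,1.61],[-0,0,-0]]]
```

View pics/c3.png

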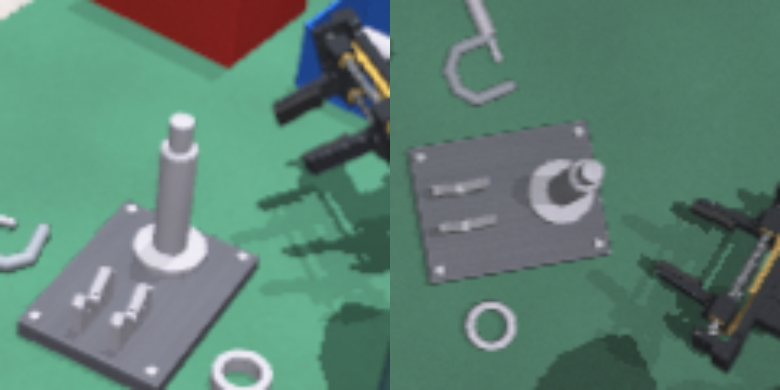

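The picture shows the master standing upright on the pad (left crop (177,185), right crop (580,180)), with the open fingers lined up on it from the right. I'll go in.

step_arm --motion '[[[0.03, 0.02, 1.6], [0, 0, 0]], [[0.03, 0.02, 1.6], [0, 0, 0]], [[0.03, 0.02, 1.6], [0, 0, 0]], [[0.03, 0.02, 1.6], [0, 0, 0]], [[0.03, 0.01, 1.6], [0, 0, 0]], [[0.03, 0.01, 1.6], [0, 0, 0]], [[0.02, 0.01, 1.6], [0, 0, 0]], [[0.03, 0.01, 1.6], [0, 0, 0]], [[0, 0, 0], [0, 0, 0]]]'

```text
time: 20.45
eef_pos: [552.2, -273.6, 88.0]
ee_rot: [[0.199, 0.843, 0.5], [0.307, -0.539, 0.785], [0.931, -0.002, -0.366]]
force: [0.9, -0.9, -0.4]
grip_width: 59.9
grasp_force: 0.0
```

step_arm --motion '[[[0, 0, 0], [0, 0, 0]], [[0, 0, 0], [0, 0, 0]], [[0, 0, 0], [0, 0, 0]], [[0, 0, 0], [0, 0, 0]], [[0, 0, 0], [0, 0, 0]], [[0, 0, 0], [0, 0, 0]]]' --gripper 2.5 --newtons 45

```text
time: 21.05
eef_pos: [552.1, -276.9, 89.3]
ee_rot: [[0.198, 0.841, 0.504], [0.309, -0.541, 0.782], [0.93, 0.001, -0.367]]
force: [-0.0, 0.4, 0.6]
grip_width: 32.8
grasp_force: 44.2
```

Run:
```python
from kin import *
s=st();Qg=tool(1.0,1.2,-1);z=s['ee_rot'][:,2];p=s['eef_pos']
# grasp point on master's axis: project
G=np.array([545.3,-283.3]);d=z[:2]/np.linalg.norm(z[:2]);k=(p[:2]-G)@d/np.linalg.norm(z[:2]);print('depth past axis',k,'height on master',p[2]-k*z[2]-30,R.from_matrix(Qg.T@s['ee_rot']).as_rotvec().round(3))
```

```text
t 21.05 p [ 552.1 -276.9   89.3] F [-0.   0.4  0.6] w 32.8 44.2 q [-1.    0.65  1.82  1.01  1.52 -0.97]
depth past axis 9.734881048960354 height on master 62.91881114305269 [-0.001 -0.005 -0.   ]
```

step_arm --motion '[[[0.47, 0, -0.18], [0, 0, 0]], [[1.4, 0, -0.55], [0, 0, 0]], [[1.86, 0, -0.73], [0, 0, 0]], [[1.86, 0, -0.73], [0, 0, 0]], [[1.86, 0, -0.73], [0, 0, 0]], [[1.86, 0, -0.73], [0, 0, 0]], [[1.86, 0, -0.73], [0, 0, 0]], [[0.9, 0, -0.36], [0, 0, 0]], [[0, 0, 0], [0, 0, 0]]]'

```text
time: 21.95
eef_pos: [552.5, -276.8, 220.9]
ee_rot: [[0.196, 0.841, 0.504], [0.312, -0.54, 0.782], [0.93, 0.004, -0.368]]
force: [0.6, -1.1, -4.0]
grip_width: 33.4
grasp_force: 44.3
```

Run:
```python
from kin import *
s=st()
V=np.array([527.8,-173.9,65]);Ql=tool(.154,1.2-np.pi/2,-1)
T=V+[0,0,130]+11*Ql[:,2]
# pitch first about tool y, then yaw with travel
Qm=tool(1.0,1.2-np.pi/2,-1);M=np.array([545,-283,65+160])+11*Qm[:,2]
a=rows([(M,Qm,13),(T,Ql,11)])
q=s['q']
for nm,p,Q in(('M',M,Qm),('T',T,Ql)):
    q,e=ik(p,Q,q);print(nm,q.round(2),e.round(3))
```

```text
t 21.95 p [ 552.5 -276.8  220.9] F [ 0.6 -1.1 -4. ] w 33.4 44.3 q [-1.    0.46  1.8   1.01  1.63 -0.8 ]
[[[-0.08,-0.02,-0.08],[0,-0.12,0]],[[-0.09,-0.02,-0.07],[0,-0.12,0]],[[-0.1,-0.02,-0.06],[0,-0.12,0]],[[-0.1,-0.02,-0.04],[0,-0.12,0]],[[-0.11,-0.02,-0.03],[0,-0.12,0]],[[-0.11,-0.02,-0.02],[0,-0.121,0]],[[-0.11,-0.03,-0],[0.001,-0.12,-0]],[[-0.11,-0.02,0.01],[0,-0.121,0]],[[-0.11,-0.03,0.02],[0.001,-0.12,0]],[[-0.11,-0.02,0.04],[0,-0.121,0]],[[-0.1,-0.03,0.05],[0.001,-0.12,0]],[[-0.1,-0.02,0.06],[0,-0.121,0]]]
[[[-0.09,-0.03,0.06],[0.001,-0.12,0]],[[0.81,-0.69,-0.02],[0.028,-0,0.072]],[[0.76,-0.75,-0],[0.028,-0,0.072]],[[0.7,-0.8,0.02],[0.028,-0,0.072]],[[0.64,-0.85,0.04],[0.028,-0,0.072]],[[0.58,-0.89,0.07],[0.028,-0,0.072]],[[0.51,-0.93,0.09],[0.028,-0,0.071]],[[0.45,-0.96,0.12],[0.028,-0,0.072]],[[0.38,-0.99,0.15],[0.028,-0,0.071]],[[0.3,-1.01,0.18],[0.027,0,0.072]],[[0.23,-1.02,0.2],[0.028,-0,0.071]],[[0.16,-1.04,0.24],[0.027,-0,0.072]]]
M [-0.34  0.22  1.75 -0.38  1.28  0.37] 0.0
T [-0.28  0.29  1.72 -0.15  1.46  1.18] 0.0
```

step_arm --motion '[[[-0.08, -0.02, -0.08], [0, -0.12, 0]], [[-0.09, -0.02, -0.07], [0, -0.12, 0]], [[-0.1, -0.02, -0.06], [0, -0.12, 0]], [[-0.1, -0.02, -0.04], [0, -0.12, 0]], [[-0.11, -0.02, -0.03], [0, -0.12, 0]], [[-0.11, -0.02, -0.02], [0, -0.121, 0]], [[-0.11, -0.02, 0], [0, -0.12, 0]], [[-0.11, -0.02, 0.01], [0, -0.121, 0]], [[-0.11, -0.02, 0.02], [0, -0.12, 0]], [[-0.11, -0.02, 0.04], [0, -0.121, 0]], [[-0.1, -0.02, 0.05], [0, -0.12, 0]], [[-0.1, -0.02, 0.06], [0, -0.121, 0]]]'

```text
time: 23.15
eef_pos: [542.8, -284.5, 212.4]
ee_rot: [[0.523, 0.841, -0.137], [0.814, -0.541, -0.21], [-0.25, -0.002, -0.968]]
force: [-1.3, -0.1, -3.6]
grip_width: 32.9
grasp_force: 44.3
```

step_arm --motion '[[[-0.09, -0.03, 0.06], [0, -0.12, 0]], [[0.81, -0.69, -0.02], [0.028, 0, 0.072]], [[0.76, -0.75, 0], [0.028, 0, 0.072]], [[0.7, -0.8, 0.02], [0.028, 0, 0.072]], [[0.64, -0.85, 0.04], [0.028, 0, 0.072]], [[0.58, -0.89, 0.07], [0.028, 0, 0.072]], [[0.51, -0.93, 0.09], [0.028, 0, 0.071]], [[0.45, -0.96, 0.12], [0.028, 0, 0.072]], [[0.38, -0.99, 0.15], [0.028, 0, 0.071]], [[0.3, -1.01, 0.18], [0.027, 0, 0.072]], [[0.23, -1.02, 0.2], [0.028, 0, 0.071]], [[0.16, -1.04, 0.24], [0.027, 0, 0.072]]]'

```text
time: 24.35
eef_pos: [522.7, -172.8, 181.0]
ee_rot: [[0.921, 0.149, -0.36], [0.14, -0.989, -0.051], [-0.364, -0.003, -0.931]]
force: [-0.2, -0.6, -2.7]
grip_width: 33.1
grasp_force: 44.3
```

Run:
```python
from kin import *
s=st();Ql=tool(.154,1.2-np.pi/2,-1);print(R.from_matrix(Ql.T@s['ee_rot']).as_rotvec().round(3))
ims=[];ux=np.array([np.cos(.154),np.sin(.154)]);uy=np.array([-ux[1],ux[0]]);V=np.array([527.8,-173.9])
for n in P:
    p,d=imaging.snapshot(n);np.save(f'pics/{n}4.npy',d)
    c=cloud(n,d);b=c[...,:2]-V;al=b@ux;la=b@uy
    k=(abs(la)<22)&(abs(al)<120)&(c[...,2]>150)&(c[...,2]<225)
    h=[(a,int(m.sum()),float(np.median(la[m]).round(1)),float(np.percentile(c[...,2][m],95).round(1))) for a in range(-110,110,10) for m in[k&(al>a)&(al<=a+10)] if m.sum()>4]
    print(n,'al',np.percentile(al[k],[1,99]).round(1),h)
    u,v=proj(n,[V[0],V[1],190])[0].astype(int);ims.append(cv2.resize(p[max(v-60,0):v+60,u-60:u+60],(390,390)))
cv2.imwrite('pics/c4.png',np.hstack(ims)[:,:,::-1])
```

```text
t 24.35 p [ 522.7 -172.8  181. ] F [-0.2 -0.6 -2.7] w 33.1 44.3 q [-0.27  0.3   1.71 -0.15  1.47  1.19]
[ 0.005 -0.002  0.003]
side al [-64.5  15.7] [(-70, 53, 6.4, 207.3), (-60, 46, 14.9, 207.1), (-50, 45, 14.3, 207.7), (-40, 44, 13.3, 207.9), (-30, 43, 14.4, 208.0), (-20, 53, 11.8, 209.1), (-10, 49, 1.8, 216.0), (0, 42, -15.8, 222.5), (10, 16, -16.3, 220.4)]Traceback (most recent call last):
  File "<stdin>", line 9, in <module>
    return _quantile_unchecked(
        a, q, axis, out, overwrite_input, method, keepdims, weights)
    return _ureduce(a,
                    func=_quantile_ureduce_func,
    ...<5 lines>...
                    overwrite_input=overwrite_input,
                    method=method)
    r = func(a, **kwargs)
    result = _quantile(arr,
                       quantiles=q,
    ...<2 lines>...
                       out=out,
                       weights=wgt)
    slices_having_nans = np.isnan(arr[-1, ...])
                                  ~~~^^^^^^^^^
IndexError: index -1 is out of bounds for axis 0 with size 0
```

Run:
```python
from kin import *
ux=np.array([np.cos(.154),np.sin(.154)]);uy=np.array([-ux[1],ux[0]]);V=np.array([526.7,-173.0])
c=cloud('side',np.load('pics/side4.npy'));b=c[...,:2]-V;al=b@ux;la=b@uy
k=(abs(la)<30)&(al>-62)&(al<-22)&(c[...,2]>165)&(c[...,2]<225)
print('la',np.percentile(la[k],[1,5,50,95,99]).round(1),'z',np.percentile(c[...,2][k],[1,99]).round(1))
# circle fit of cross-section
from scipy.optimize import least_squares
f=lambda x:np.hypot(la[k]-x[0],c[...,2][k]-x[1])-17
print('axis la,z',least_squares(f,[0,190],loss='soft_l1').x.round(1))
e=(abs(la)<30)&(al<-22)&(al>-80)&(c[...,2]>175)&(c[...,2]<225);print('al end',np.percentile(al[e],[0,.5,1,2]).round(1))
p=imaging.snapshot('side')[0];u,v=proj('side',[*V,150])[0].astype(int);cv2.imwrite('pics/c4.png',cv2.resize(p[v-70:v+70,u-70:u+70],(560,560))[:,:,::-1])
```

```text
la [-7.3 -4.2 13.3 19.  20.8] z [182.  208.7]
axis la,z [  1.4 190.5]
al end [-64.  -63.9 -63.6 -63.5]
```

View pics/c4.png

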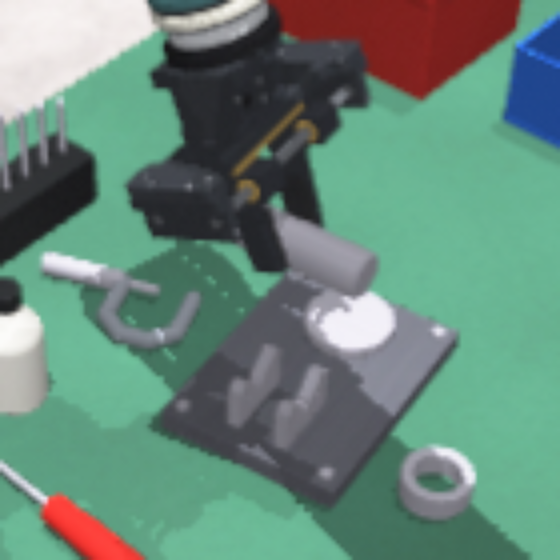

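The crop shows the master level in the fingers above the vees (vees at crop (255,385) and (300,405)), knob end away. It needs about 4 mm towards +x before I lower it.

Run:
```python
from kin import *
s=st()
Ql=tool(.154,1.2-np.pi/2,-1)
rows([((526.9,-173.7,71),Ql,9)])
print((s['ee_rot'].T@[0,0,-.1]).round(3))
```

```text
t 24.5 p [ 522.8 -173.5  181.2] F [ 0.7 -0.7 -2.9] w 32.7 44.3 q [-0.27  0.3   1.71 -0.15  1.47  1.18]
[[[0.49,0.01,1.12],[-0,0,0]],[[0.49,0.01,1.13],[-0,0,0]],[[0.49,0.01,1.12],[-0,0,0]],[[0.49,0.01,1.13],[-0,0,0]],[[0.49,0.01,1.12],[-0,0,0]],[[0.48,0.02,1.13],[-0.001,0,0]],[[0.49,0.01,1.12],[-0,0.001,0.001]],[[0.48,0.01,1.13],[-0.001,0,0]],[[0.48,0.02,1.12],[-0,0.001,0.001]]]
[0.036 0.    0.093]
```

step_arm --motion '[[[0.49, 0.01, 1.12], [0, 0, 0]], [[0.49, 0.01, 1.13], [0, 0, 0]], [[0.49, 0.01, 1.12], [0, 0, 0]], [[0.49, 0.01, 1.13], [0, 0, 0]], [[0.49, 0.01, 1.12], [0, 0, 0]], [[0.48, 0.02, 1.13], [0, 0, 0]], [[0.49, 0.01, 1.12], [0, 0, 0]], [[0.48, 0.01, 1.13], [0, 0, 0]], [[0.48, 0.02, 1.12], [0, 0, 0]], [[0, 0, 0], [0, 0, 0]]]'

```text
time: 25.5
eef_pos: [526.7, -173.9, 70.3]
ee_rot: [[0.92, 0.153, -0.36], [0.143, -0.988, -0.054], [-0.364, -0.002, -0.931]]
force: [-0.2, 0.3, -3.5]
grip_width: 33.0
grasp_force: 44.3
```

step_arm --motion '[[[0.14, 0, 0.37], [0, 0, 0]], [[0.14, 0, 0.37], [0, 0, 0]], [[0.14, 0, 0.37], [0, 0, 0]], [[0, 0, 0], [0, 0, 0]]]'

```text
time: 25.9
eef_pos: [527.8, -174.3, 60.3]
ee_rot: [[0.921, 0.153, -0.358], [0.143, -0.988, -0.055], [-0.362, -0.001, -0.932]]
force: [1.3, 0.1, -2.6]
grip_width: 33.1
grasp_force: 44.3
```

Run:
```python
from kin import *
s=st()
ux=np.array([np.cos(.154),np.sin(.154)]);uy=np.array([-ux[1],ux[0]]);V=np.array([526.7,-173.0])
c=cloud('side',imaging.snapshot('side')[1]);b=c[...,:2]-V;al=b@ux;la=b@uy
k=(abs(la)<30)&(al>-60)&(al<-30)&(c[...,2]>45)&(c[...,2]<100)
f=lambda x:np.hypot(la[k]-x[0],c[...,2][k]-x[1])-17
print('axis la,z',least_squares(f,[0,67],loss='soft_l1').x.round(1))
e=(abs(la)<20)&(al<-30)&(al>-80)&(c[...,2]>60)&(c[...,2]<95);print('al end',np.percentile(al[e],[0,.5,1,2]).round(1))
```

```text
t 25.9 p [ 527.8 -174.3   60.3] F [ 1.3  0.1 -2.6] w 33.1 44.3 q [-0.27  0.43  1.78 -0.16  1.27  1.22]
axis la,z [-0.8 69. ]
al end [-59.1 -59.1 -58.9 -58.4]
```

step_arm --motion '[[[0.07, 0, 0.19], [0, 0, 0]], [[0.05, 0, 0.13], [0, 0, 0]], [[0, 0, 0], [0, 0, 0]]]'

```text
time: 26.25
eef_pos: [528.3, -174.2, 58.8]
ee_rot: [[0.922, 0.153, -0.357], [0.143, -0.988, -0.055], [-0.361, -0.001, -0.932]]
force: [-2.8, 2.6, 4.7]
grip_width: 32.7
grasp_force: 44.3
```

step_arm --motion '[[[0.04, 0, 0.1], [0, 0, 0]], [[0, 0, 0], [0, 0, 0]]]'

```text
time: 26.45
eef_pos: [528.2, -174.2, 58.5]
ee_rot: [[0.921, 0.153, -0.357], [0.142, -0.988, -0.055], [-0.362, -0.001, -0.932]]
force: [-3.2, 2.5, 8.9]
grip_width: 33.2
grasp_force: 44.3
```

step_arm --motion '[[[0, 0, 0], [0, 0, 0]], [[0, 0, 0], [0, 0, 0]], [[0, 0, 0], [0, 0, 0]], [[0, 0, 0], [0, 0, 0]]]' --gripper 5.5

```text
time: 26.85
eef_pos: [528.0, -174.4, 56.0]
ee_rot: [[0.921, 0.153, -0.357], [0.143, -0.988, -0.055], [-0.361, -0.001, -0.932]]
force: [0.0, -0.9, 0.2]
grip_width: 55.1
grasp_force: 0.0
```

step_arm --motion '[[[-0.36, 0, -0.93], [0, 0, 0]], [[-0.9, 0, -2.3], [0, 0, 0]], [[-1.4, 0, -3.6], [0, 0, 0]], [[-1.4, 0, -3.6], [0, 0, 0]], [[-1.4, 0, -3.6], [0, 0, 0]], [[-1.4, 0, -3.6], [0, 0, 0]]]'

```text
time: 27.45
eef_pos: [527.5, -174.5, 247.5]
ee_rot: [[0.922, 0.153, -0.357], [0.143, -0.988, -0.055], [-0.361, -0.0, -0.933]]
force: [0.0, -0.7, -0.8]
grip_width: 55.0
grasp_force: 0.0
```

Run:
```python
from kin import *
s=st()
ux=np.array([np.cos(.154),np.sin(.154)]);uy=np.array([-ux[1],ux[0]])
for n,V in(('side',np.array([526.7,-173.0])),('top',np.array([528.5,-174.2]))):
    p,dd=imaging.snapshot(n);c=cloud(n,dd);b=c[...,:2]-V;al=b@ux;la=b@uy
    k=(abs(la)<30)&(abs(al)<55)&(c[...,2]>68)&(c[...,2]<100)
    f=lambda x:np.hypot(la[k]-x[0],c[...,2][k]-x[1])-17
    if k.sum()>20:print(n,'axis la,z',least_squares(f,[0,67],loss='soft_l1').x.round(1))
    e=(abs(la)<20)&(abs(al)<120)&(c[...,2]>66)&(c[...,2]<95);print('al ends',np.percentile(al[e],[.5,1,99,99.5]).round(1))
    if n=='side':u,v=proj('side',[*V,60])[0].astype(int);cv2.imwrite('pics/c5.png',cv2.resize(p[v-70:v+70,u-70:u+70],(560,560))[:,:,::-1])
```

```text
t 27.45 p [ 527.5 -174.5  247.5] F [ 0.  -0.7 -0.8] w 55.0 0.0 q [-0.27  0.26  1.64 -0.15  1.58  1.17]
side axis la,z [-0.9 66.4]
al ends [-57.3 -57.1  89.7  91.2]Traceback (most recent call last):
  File "<stdin>", line 9, in <module>
    return _quantile_unchecked(
        a, q, axis, out, overwrite_input, method, keepdims, weights)
    return _ureduce(a,
                    func=_quantile_ureduce_func,
    ...<5 lines>...
                    overwrite_input=overwrite_input,
                    method=method)
    r = func(a, **kwargs)
    result = _quantile(arr,
                       quantiles=q,
    ...<2 lines>...
                       out=out,
                       weights=wgt)
    slices_having_nans = np.isnan(arr[-1, ...])
                                  ~~~^^^^^^^^^
IndexError: index -1 is out of bounds for axis 0 with size 0
```

View pics/c5.png

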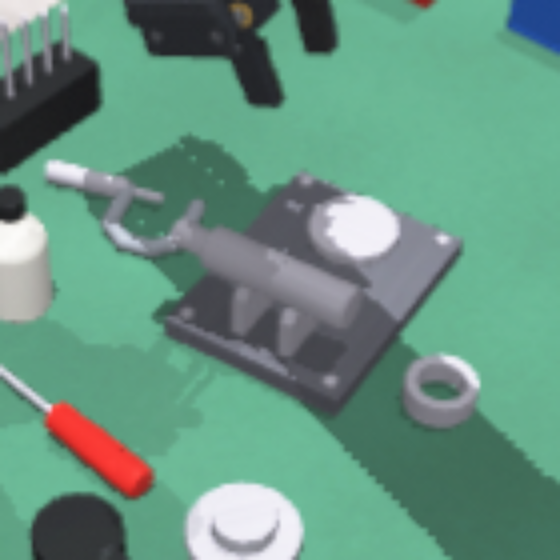

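The master lies in both vees, knob away, at about (290,270) in the crop. I'll check the centring from the top view once the arm is clear. Now back to the cap.

Run:
```python
from kin import *
rows([((525,-174,300),down(.154),4),((540,60,300),down(1.6),10),((575.6,284.2,290),DOWN,10)])
```

```text
[[[-0.55,-0.06,-1.06],[0.001,0.09,-0]],[[-0.45,-0.05,-1.1],[0.001,0.09,-0]],[[-0.34,-0.06,-1.14],[0.001,0.09,-0.001]],[[-0.25,-0.06,-1.17],[0.002,0.089,-0]],[[0.51,-2.29,0],[-0,-0,-0.145]],[[0.83,-2.19,0],[-0,-0,-0.145]],[[1.14,-2.05,0],[-0,-0,-0.145]],[[1.42,-1.86,0],[-0,-0,-0.144]],[[1.68,-1.64,0],[-0,-0,-0.145]],[[1.9,-1.38,0],[-0,-0,-0.144]],[[2.07,-1.09,0],[-0,-0,-0.145]],[[2.21,-0.78,0],[-0,-0,-0.144]]]
[[[2.3,-0.46,0],[-0,-0,-0.145]],[[2.34,-0.12,0.01],[-0,-0,-0.144]],[[2.23,0.42,0.1],[0,-0,-0.143]],[[2.15,0.73,0.1],[0,-0,-0.143]],[[2.02,1.03,0.1],[0,-0,-0.143]],[[1.85,1.31,0.1],[0,-0,-0.143]],[[1.65,1.56,0.1],[0,-0,-0.143]],[[1.41,1.78,0.1],[0,-0,-0.143]],[[1.14,1.97,0.1],[0,-0,-0.143]],[[0.85,2.11,0.1],[0,-0,-0.142]],[[0.54,2.2,0.1],[0,-0,-0.143]],[[0.22,2.26,0.1],[0,-0,-0.142]]]
```

step_arm --motion '[[[-0.55, -0.06, -1.06], [0, 0.09, 0]], [[-0.45, -0.05, -1.1], [0, 0.09, 0]], [[-0.34, -0.06, -1.14], [0, 0.09, 0]], [[-0.25, -0.06, -1.17], [0, 0.089, 0]], [[0.51, -2.29, 0], [0, 0, -0.145]], [[0.83, -2.19, 0], [0, 0, -0.145]], [[1.14, -2.05, 0], [0, 0, -0.145]], [[1.42, -1.86, 0], [0, 0, -0.144]], [[1.68, -1.64, 0], [0, 0, -0.145]], [[1.9, -1.38, 0], [0, 0, -0.144]], [[2.07, -1.09, 0], [0, 0, -0.145]], [[2.21, -0.78, 0], [0, 0, -0.144]]]' --gripper 4.5

```text
time: 28.75
eef_pos: [534.0, 15.0, 292.0]
ee_rot: [[0.252, 0.968, -0.011], [0.968, -0.252, -0.001], [-0.004, -0.011, -1.0]]
force: [0.3, -0.4, -0.7]
grip_width: 45.4
grasp_force: 0.0
```

step_arm --motion '[[[2.3, -0.46, 0], [0, 0, -0.145]], [[2.34, -0.12, 0], [0, 0, -0.144]], [[2.23, 0.42, 0.1], [0, 0, -0.143]], [[2.15, 0.73, 0.1], [0, 0, -0.143]], [[2.02, 1.03, 0.1], [0, 0, -0.143]], [[1.85, 1.31, 0.1], [0, 0, -0.143]], [[1.65, 1.56, 0.1], [0, 0, -0.143]], [[1.41, 1.78, 0.1], [0, 0, -0.143]], [[1.14, 1.97, 0.1], [0, 0, -0.143]], [[0.85, 2.11, 0.1], [0, 0, -0.142]], [[0.54, 2.2, 0.1], [0, 0, -0.143]], [[0.22, 2.26, 0.1], [0, 0, -0.142]]]'

```text
time: 29.95
eef_pos: [572.6, 285.8, 281.1]
ee_rot: [[-0.994, 0.108, -0.012], [0.108, 0.994, -0.002], [0.011, -0.003, -1.0]]
force: [-0.7, -0.4, 0.9]
grip_width: 44.9
grasp_force: 0.0
```

Run:
```python
from kin import *
ux=np.array([np.cos(.154),np.sin(.154)]);uy=np.array([-ux[1],ux[0]])
for n,V in(('side',np.array([526.7,-173.0])),('top',np.array([528.5,-174.2]))):
    p,dd=imaging.snapshot(n);c=cloud(n,dd);b=c[...,:2]-V;al=b@ux;la=b@uy
    k=(abs(la)<30)&(abs(al)<55)&(c[...,2]>68)&(c[...,2]<100)
    f=lambda x:np.hypot(la[k]-x[0],c[...,2][k]-x[1])-17
    if k.sum()>20:print(n,'axis la,z',least_squares(f,[0,67],loss='soft_l1').x.round(1))
    e=(abs(la)<20)&(abs(al)<120)&(c[...,2]>62)&(c[...,2]<95)
    if e.any():print('al ends',np.percentile(al[e],[0,1,99,100]).round(1))
    k2=e&(abs(la)>13);
    if k2.any():print('body end',np.percentile(al[k2],[0,99,100]).round(1))
    # tab of the opened cap
    q=c-tab(2.2);m=(np.linalg.norm(q,axis=-1)<22);t=c[m];print('tab',len(t),t.mean(0).round(1) if len(t) else '',tab(2.2).round(1))
s=st();rows([((575.6,284.2,169.5),DOWN,7)])
```

```text
side axis la,z [-1.  66.3]
al ends [-58.3 -57.7  89.1  92.3]
body end [-56.9  60.7  61.1]
tab 139 [565.9 285.9 179.5] [571.7 284.1 177.9]
top axis la,z [-2.  65.5]
al ends [-57.6 -56.4  89.2  91.4]
body end [-56.7  56.4  61.3]
tab 41 [559.9 283.4 172.2] [571.7 284.1 177.9]
t 30.05 p [572.5 287.2 280.7] F [-0.7 -0.1  0. ] w 44.8 0.0 q [ 0.42  0.18  1.62  0.    1.35 -1.04]
[[[-0.07,-0.03,1.59],[-0,-0.002,0]],[[-0.06,-0.03,1.59],[-0,-0.002,0.001]],[[-0.06,-0.04,1.59],[-0,-0.002,0]],[[-0.06,-0.03,1.59],[-0.001,-0.001,0.001]],[[-0.06,-0.04,1.59],[-0,-0.002,0]],[[-0.05,-0.04,1.58],[-0.001,-0.001,0.001]],[[-0.05,-0.04,1.59],[-0,-0.002,0]]]
```

The master is centred within about 1.5 mm, with its axis at z≈66 (65 expected). Now I'll grip the tab.

step_arm --motion '[[[-0.07, -0.03, 1.59], [0, -0.002, 0]], [[-0.06, -0.03, 1.59], [0, -0.002, 0]], [[-0.06, -0.04, 1.59], [0, -0.002, 0]], [[-0.06, -0.03, 1.59], [0, -0.001, 0.001]], [[-0.06, -0.04, 1.59], [0, -0.002, 0]], [[-0.05, -0.04, 1.58], [0, -0.001, 0.001]], [[-0.05, 0, 1.55], [0, -0.002, 0]], [[0, 0, 0], [0, 0, 0]]]'

```text
time: 30.85
eef_pos: [574.4, 281.5, 167.3]
ee_rot: [[-0.993, 0.116, -0.004], [0.116, 0.993, -0.005], [0.003, -0.005, -1.0]]
force: [-0.2, -1.4, -0.4]
grip_width: 44.7
grasp_force: 0.0
```

step_arm --motion '[[[0, 0, 0], [0, 0, 0]], [[0, 0, 0], [0, 0, 0]], [[0, 0, 0], [0, 0, 0]], [[0, 0, 0], [0, 0, 0]], [[0, 0, 0], [0, 0, 0]]]' --gripper 1.2 --newtons 30

```text
time: 31.35
eef_pos: [577.1, 283.9, 172.3]
ee_rot: [[-0.993, 0.116, 0.004], [0.116, 0.993, 0.001], [-0.004, 0.001, -1.0]]
force: [2.2, 5.1, 0.2]
grip_width: 19.5
grasp_force: 30.0
```

Run:
```python
from h import *
s=st()
off=s['eef_pos']-tab(2.2);print(off)
rows([(tab(2.2-2.2*i/24)+off+[0,0,0],s['ee_rot'],1) for i in range(1,25)])
```

```text
t 31.35 p [577.1 283.9 172.3] F [2.2 5.1 0.2] w 19.5 30.0 q [ 0.42  0.25  1.75 -0.    1.14 -1.04]
[ 5.47583922 -0.17784524 -5.60740385]
[[[0.38,-0,-0.66],[0,0,0]],[[0.45,-0,-0.63],[0,0,0]],[[0.5,-0,-0.58],[0,0,0]],[[0.55,-0,-0.53],[0,0,0]],[[0.59,-0,-0.49],[0,0,0]],[[0.64,-0,-0.42],[0,0,0]],[[0.67,-0,-0.36],[0,0,0]],[[0.71,-0.01,-0.31],[0,0,0]],[[0.73,0,-0.23],[0,0,0]],[[0.75,0,-0.17],[0,0,0]],[[0.76,0,-0.1],[0,0,0]],[[0.76,-0,-0.03],[0,0,0]]]
[[[0.77,-0,0.05],[0,0,0]],[[0.75,-0,0.11],[0,0,0]],[[0.75,-0.01,0.18],[0,0,0]],[[0.72,0,0.24],[0,0,0]],[[0.7,-0,0.32],[0,0,0]],[[0.67,-0,0.37],[0,0,0]],[[0.63,-0,0.44],[0,0,0]],[[0.59,-0.01,0.49],[0,0,0]],[[0.54,0,0.54],[0,0,0]],[[0.49,0,0.59],[0,0,0]],[[0.43,-0,0.64],[0,0,0]],[[0.38,-0,0.67],[0,0,0]]]
```

step_arm --motion '[[[0.38, 0, -0.66], [0, 0, 0]], [[0.45, 0, -0.63], [0, 0, 0]], [[0.5, 0, -0.58], [0, 0, 0]], [[0.55, 0, -0.53], [0, 0, 0]], [[0.59, 0, -0.49], [0, 0, 0]], [[0.64, 0, -0.42], [0, 0, 0]], [[0.67, 0, -0.36], [0, 0, 0]], [[0.71, 0, -0.31], [0, 0, 0]], [[0.73, 0, -0.23], [0, 0, 0]], [[0.75, 0, -0.17], [0, 0, 0]], [[0.76, 0, -0.1], [0, 0, 0]], [[0.76, 0, -0.03], [0, 0, 0]]]'

```text
time: 32.55
eef_pos: [503.4, 292.4, 217.2]
ee_rot: [[-0.993, 0.116, 0.006], [0.116, 0.993, 0.0], [-0.006, 0.001, -1.0]]
force: [4.4, 4.6, -0.0]
grip_width: 19.3
grasp_force: 30.0
```

Run:
```python
from h import *
s=st()
print(s['eef_pos']-tab(1.1))
```

```text
t 32.55 p [503.4 292.4 217.2] F [ 4.4  4.6 -0. ] w 19.3 30.0 q [ 0.48  0.1   1.84 -0.    1.2  -0.97]
[ 6.29129947 -0.2104093  -5.42317523]
```

step_arm --motion '[[[0.8, 0, 0.05], [0, 0, 0]], [[0.79, 0, 0.11], [0, 0, 0]], [[0.79, 0, 0.18], [0, 0, 0]], [[0.76, 0, 0.25], [0, 0, 0]], [[0.74, 0, 0.33], [0, 0, 0]], [[0.71, 0, 0.38], [0, 0, 0]], [[0.67, 0, 0.45], [0, 0, 0]], [[0.63, 0, 0.5], [0, 0, 0]], [[0.57, 0, 0.55], [0, 0, 0]], [[0.52, 0, 0.6], [0, 0, 0]], [[0.46, 0, 0.65], [0, 0, 0]], [[0.4, 0, 0.68], [0, 0, 0]]]'

```text
time: 33.75
eef_pos: [423.8, 301.5, 169.7]
ee_rot: [[-0.993, 0.116, 0.003], [0.116, 0.993, 0.001], [-0.003, 0.001, -1.0]]
force: [-0.6, 4.7, 5.0]
grip_width: 19.5
grasp_force: 30.0
```

step_arm --motion '[[[0, 0, 0.15], [0, 0, 0]], [[0, 0, 0.15], [0, 0, 0]], [[0, 0, 0], [0, 0, 0]]]'

```text
time: 34.05
eef_pos: [423.0, 301.7, 167.8]
ee_rot: [[-0.993, 0.116, 0.0], [0.116, 0.993, 0.001], [-0.0, 0.001, -1.0]]
force: [-6.1, 4.4, 12.0]
grip_width: 19.6
grasp_force: 30.0
```

step_arm --motion '[[[0, 0, 0.15], [0, 0, 0]], [[0, 0, 0.15], [0, 0, 0]], [[0, 0, 0], [0, 0, 0]]]'

```text
time: 34.35
eef_pos: [423.0, 301.8, 167.0]
ee_rot: [[-0.993, 0.116, 0.0], [0.116, 0.993, 0.001], [-0.0, 0.001, -1.0]]
force: [-11.1, 1.0, 23.9]
grip_width: 19.5
grasp_force: 30.0
```

step_arm --motion '[[[0, 0, -0.4], [0, 0, 0]], [[0, 0, 0], [0, 0, 0]], [[0, 0, 0], [0, 0, 0]], [[0, 0, 0], [0, 0, 0]], [[0, 0, -2], [0, 0, 0]], [[0, 0, -3], [0, 0, 0]], [[0, 0, 0], [0, 0, 0]]]' --gripper 4.5

```text
time: 35.05
eef_pos: [425.9, 301.3, 219.8]
ee_rot: [[-0.993, 0.116, 0.006], [0.116, 0.993, 0.001], [-0.006, 0.001, -1.0]]
force: [0.1, -0.5, 0.2]
grip_width: 45.1
grasp_force: 0.0
```

Run:
```python
from h import *
s=st()
rows([(AX-20*RX+[0,0,195],DOWN,3)])
```

```text
t 35.05 p [425.9 301.3 219.8] F [ 0.1 -0.5  0.2] w 45.1 0.0 q [ 0.57 -0.02  1.95 -0.    1.2  -0.88]
[[[-0.72,-0.02,0.83],[0,0.002,-0.001]],[[-0.72,-0.02,0.83],[0.001,0.002,-0.001]],[[-0.72,-0.02,0.83],[0,0.002,-0.001]]]
```

step_arm --motion '[[[-0.72, -0.02, 0.1], [0, 0.002, 0]], [[-0.72, -0.02, 0.1], [0, 0.002, 0]], [[-0.72, -0.02, 0.3], [0, 0.002, 0]], [[0, 0, 1], [0, 0, 0]], [[0, 0, 1], [0, 0, 0]], [[0, 0, 0.8], [0, 0, 0]], [[0, 0, 0.3], [0, 0, 0]], [[0, 0, 0], [0, 0, 0]]]' --gripper 0

```text
time: 35.85
eef_pos: [444.4, 296.8, 180.3]
ee_rot: [[-0.993, 0.115, -0.006], [0.115, 0.993, -0.003], [0.006, -0.003, -1.0]]
force: [-2.2, -2.6, 3.6]
grip_width: 0.4
grasp_force: 2.3
```

step_arm --motion '[[[0, 0, 0.2], [0, 0, 0]], [[0, 0, 0.2], [0, 0, 0]], [[0, 0, 0], [0, 0, 0]]]'

```text
time: 36.15
eef_pos: [444.4, 296.9, 180.0]
ee_rot: [[-0.993, 0.115, -0.005], [0.115, 0.993, -0.002], [0.005, -0.003, -1.0]]
force: [-10.1, -6.4, 22.2]
grip_width: 0.4
grasp_force: 11.1
```

The dome is hard against its stop at z=180, the shut height. I'll retreat and take a last look.

step_arm --motion '[[[0, 0, -1], [0, 0, 0]], [[0, 0, -3], [0, 0, 0]], [[0, 0, -4], [0, 0, 0]], [[0, 0, -4], [0, 0, 0]], [[-3, -4, 0], [0, 0, 0]], [[-3, -4, 0], [0, 0, 0]], [[0, -4, 0], [0, 0, 0]], [[0, -4, 0], [0, 0, 0]], [[0, -3, 0], [0, 0, 0]], [[0, 0, 0], [0, 0, 0]]]'

```text
time: 37.15
eef_pos: [482.7, 98.8, 296.0]
ee_rot: [[-0.993, 0.119, -0.005], [0.119, 0.993, -0.003], [0.005, -0.004, -1.0]]
force: [-0.8, 0.5, -0.3]
grip_width: 0.5
grasp_force: 0.0
```

Run:
```python
from h import *
st()
p,d=imaging.snapshot('side');cv2.imwrite('pics/fin.png',p[:,:,::-1]);c=cloud('side',d);c0=cloud('side',np.load('pics/side0.npy'))
for cc in(c0,c):
    b=(cc[...,:2]-AX[:2])@np.c_[RX[:2],RYV[:2]]
    for lo,hi in((-55,-35),(-20,20)):
        m=(b[...,0]>lo)&(b[...,0]<hi)&(abs(b[...,1])<9)&(cc[...,2]>165);print(lo,m.sum(),np.median(cc[...,2][m]).round(2))
```

```text
t 37.15 p [482.7  98.8 296. ] F [-0.8  0.5 -0.3] w 0.5 0.0 q [ 0.15 -0.11  1.9  -0.    1.36 -1.3 ]
-55 83 182.12
-20 142 181.55
-55 79 180.89
-20 144 181.04
```

View pics/fin.png

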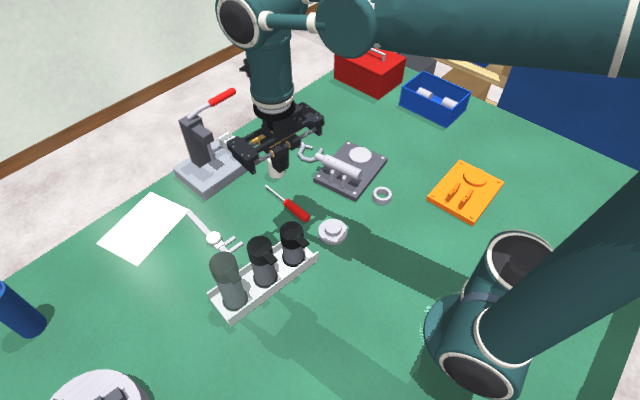

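The last view shows all three caps shut at (225,265), (262,250) and (292,232). The master lies in the vees at (337,165), and the bystanders are unmoved. I'll hand in.

```bash
python3 -c "
from bench import job
print(job.finish_job())"
```

```text
the job is handed in; nothing more can be done
None
```

The job is handed in, at about 37 s of the 72 s allowed: the master stood released on the pad and now lies in the vees, centred to about 2 mm; the tall tube's cap is pressed fully shut, and the last picture shows the other caps shut and the bystanders in place.

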